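# Weigh a tray of sherds and put it back

### The arm

A 6-joint arm with a two-finger parallel gripper is mounted at the origin on the work surface. World frame = base frame: x ahead of the robot, y to its left, z up, the work surface at z = 0. Lengths are in m, angles in rad, forces in N, time in s.
With the tool pointing down it reaches from about 0.275 to 1 m from the base axis. Payload 8.4 kg.
Tool frame: the origin (TCP) lies at the very end of the fingers, on their centre line; the grasp point (between the pads) lies 19 mm behind it; z points along the fingers, x is the direction in which the jaws open and shut, and the axes are right-handed (so a half turn about z gives the same grasp; the last joint's range is limited). The gripper opens to 85 mm and grips with 20 to 120 N. Pads are 22 mm wide; open, the fingers measure 114 mm over their backs; the gripper's body (76 mm by 85 mm) begins 54 mm behind the grasp point. The pads swing forward as they close: fully open they stand 13 mm farther back than shut.
Start: joints at [1.135, 0.353, 1.633, -0, 1.155, -0.002], TCP at [0.263, 0.567, 0.231] pointing down, gripper open.
Joint ranges: [-2.63, 2.63], [-0.92, 2.1], [0.06, 2.66], [-1.3, 4.44], [0, 2.69], [-3.02, 3.02]. Speed limits (rad/s): [2.22, 2.22, 2.79, 3.14, 3.14, 3.14].

### API

Orientations are given as a unit quaternion [x, y, z, w].
In Python, from station import monitor, capture, calibration, ticket gives the robot as it stands.
- The arm moves only by the shell command python3 -m handwheel 'ROWS' [FORCE]. ROWS is JSON, a list of rows, each a list of 7 numbers: the shift along the tool's x, y, z in cm, then the turn, a rotation vector about the tool's x, y, z in rad, then the closure, from 0 (fully open) to 1 (shut). A call has exactly 8 rows; each row is the pose to reach, as a shift and turn from the pose commanded when the call began, along the tool's axes at that moment; what a row does not reach only later rows make up. A row lasts 1/8 s, in which the tool goes at most 62.5 mm and 10.7 degrees, less where a joint would pass 70% of its speed; a pose out of reach is approached as far as the arm can. A call with a gripper value outside its range is refused whole. The fingers move at their own pace and stop on an object; FORCE is the grip in N (left out, the last holds). Time passes only in rows, so rows that repeat a pose let the fingers close, or fill a call up. It gives the time, the measured TCP pose, the force and the opening at its end, in the units of the state.
- monitor.read_state(): the state, without advancing time (a new reading comes with each control period).
- capture(name): name is "scene" or "top" or "wrist"; returns the picture (420x560x3 uint8, red, green, blue); there is no depth.
- calibration(name): a dict with "K" (3x3 intrinsics, pixels), "rvec" (rotation vector, rad) and "tvec" (3), from world to camera coordinates, as OpenCV has them. Camera axes: x right, y down, z forward; pixel columns grow to the right and rows downward; lengths in m; the calibration is good to about 2 mm. A picture is of the moment at which its call begins: read the wrist's pose just before it. calibration takes no time and is no camera call; for the wrist camera it gives the pose at the moment of the call.
- ticket.hand_in(): hands the job in, once; it reports no verdict.
The state is a dict: "time_s": time; "q": joint angles; "joint_velocities": joint speeds; "joint_efforts": joint torques, N m; "position": TCP position; "orientation": TCP orientation; "force": force on the tool from outside, world axes, zero at the start; "torque": the same for the moment, N m; "finger_gap": finger opening in m.
Only numpy, scipy, OpenCV 4.12 (cv2) and the standard library are available. Lean on these libraries where they do the work, as an engineer would, in place of code of your own. Each camera call takes 0.05 s, during which the arm holds its last target.

### The job

Weigh this batch of finds: slide the aluminium tray forward from under the lip of the low rack, lift it clear, set it squarely in the pan of the beam balance and put every sherd that lies on the table into it. Slide the brass poise along the beam until the beam rests level by itself for a few seconds, red tip between the two marks, with your hand off it. Then tidy up: put the tray with all its sherds back on the table and slide it fully home under the lip, run the poise back to its inner end, and leave the pens and the tape where they are.

Things in the scene. Friction and masses are not known exactly. Their poses are not given: they have to be found in the camera images.
- rack: Low fixed wooden rack, 170 wide (y). Origin: on the table, at the tray's middle when the tray is fully home; x points into the rack (tray comes out along -x). Its top board is an overhanging lip from x = +35 mm back, underside 36, top 46 above the table; side walls at y = +-75 and a back wall at x = +80 below it, where the tray stops. A green tub, top 101 high, stands on it from x = +83.
- tray_handle (a point): Middle of the wooden bar handle of the loose aluminium tray (150 along x, 120 along y, 0.15 kg; floor 4 thick, rim 15 high). The bar spans the tray's middle along y, 12 thick, 14 high, its middle 72 above the underside, a thin post at each end; on each side of it lies a free half, 65 x 114. At the start 26 to 40 mm of the tray's rear is under the lip, so it lifts only after sliding out.
- balance: Fixed stand of the beam balance. Origin: on the table under the pivot; the steel beam lies along its y axis 100 mm up, pan at +y, poise at -y. Two posts 116 high hold the pivot. A white plate 130 high with two black marks stands beyond the poise end (y = -258); the beam's red tip points between the marks when level.
- beam (a joint): Tilt of the beam, rad: 0 level, negative with the pan side down, positive with the poise side down; stops at -0.06 and +0.06. Between the stops, 1 mm of poise outwards adds about 0.004 rad. It settles in about 1 s once let go. At the start (pan empty) it rests at the pan-down stop.
- poise (a joint): Position of the poise along the beam, m: 0 at its inner end (40 mm from the pivot), growing outwards (the balance's -y) to 0.17. A 0.5 kg brass block; it slides with about 1.5 N of friction and stays where it is left. Starts between 0 and 0.02.
- poise_knob (a point): Middle of the square brass knob on top of the poise, 24 x 24 mm, 36 high, 31 above the beam's axis; y along the beam, towards the pan. Below it the poise is a 42 x 32 mm block. The knob rises and sinks as the beam tilts.
- pan_floor (a point): Middle of the upper face of the pan, a flat platform hung in the beam's fork 130 mm from the pivot and kept level by a linkage. Axes of the balance. An 8 mm rim fences 167 (x) x 136 (y): the tray fits, length along x, either way round, 8 mm to spare. Hangers stand at x = +-87; fork bars run along x = +-95 and across at y = -80, tops 62 above this face.
- sherd0_mid (a point): Middle (half-way up) of a brown pottery sherd, 54 long (its x) x 32 wide (its y) x 16 mm thick, lying flat, about 0.06 kg; its two long sides are parallel over the middle half and are the place to grip. Two to four of the five sherds are present (None: absent).
- sherd1_mid (a point): Middle (half-way up) of a brown pottery sherd, 58 long (its x) x 34 wide (its y) x 17 mm thick, lying flat, about 0.06 kg; its two long sides are parallel over the middle half and are the place to grip. Two to four of the five sherds are present (None: absent).
- sherd2_mid (a point): Middle (half-way up) of a brown pottery sherd, 50 long (its x) x 30 wide (its y) x 16 mm thick, lying flat, about 0.06 kg; its two long sides are parallel over the middle half and are the place to grip. Two to four of the five sherds are present (None: absent).
- sherd3_mid (a point): Middle (half-way up) of a brown pottery sherd, 56 long (its x) x 33 wide (its y) x 18 mm thick, lying flat, about 0.06 kg; its two long sides are parallel over the middle half and are the place to grip. Two to four of the five sherds are present (None: absent).
- sherd4_mid (a point): Middle (half-way up) of a brown pottery sherd, 52 long (its x) x 31 wide (its y) x 17 mm thick, lying flat, about 0.06 kg; its two long sides are parallel over the middle half and are the place to grip. Two to four of the five sherds are present (None: absent).
- pencil_pot: Bystander: blue pot of pens, 76 mm wide, 170 mm high with the pens; origin under its middle.
- tape_roll: Bystander: roll of masking tape lying flat, 96 mm wide, 24 mm high; origin under its middle.
There are look-alikes about, which are no part of the job. What is shaped like the part that bears sherd0_mid but orange or turquoise is not meant.

How it is judged:
By the outcome, as a careful person would: the job done as asked, in the order asked, and still so for the second after the job is handed in, with the robot touching nothing.
Of sherd0, sherd1, sherd2, sherd3, sherd4 only 2 to 4 are there at a start; the rules pass over those that are not, and their reading is None.
At some moment in a run one of sherd0, sherd1, sherd2, sherd3, sherd4 may be knocked a few centimetres aside while the robot is not near it.
Once in a run the grip may slacken for a moment while it holds something.
It also fails if it takes over 210 s, if anything falls off the work surface, if the arm or the gripper's body presses on something with over 40 N, if the wrist force passes 120 N, or if a joint passes its speed limit or range.

## Working session

There is one attempt and no reset: what is moved stays moved. The work goes in short steps, Python scripts to look and compute and a shell command to move; the robot and the scene stay as the last step left them, time stands still between calls to the robot, and variables do not carry over. Pictures are saved under pics/ and viewed, and the job is handed in when it is done.

```bash
ls; mkdir -p pics; cat > h.py <<'E'
import numpy as np, cv2
from station import monitor, capture, calibration, ticket
def snap(name,fn):
    c=calibration(name); im=capture(name); cv2.imwrite('pics/'+fn+'.png',im[:,:,::-1]); np.savez('pics/'+fn+'.npz',im=im,K=c['K'],r=c['rvec'],t=c['tvec']); return im,c
E
python3 - <<'E'
from h import *
s=monitor.read_state(); print(s)
for n in ['scene','top','wrist']: snap(n,n+'0')
for n in ['scene','top','wrist']: 
    c=calibration(n); R=cv2.Rodrigues(np.array(c['rvec'],float))[0]; print(n,c['K'],-R.T@np.array(c['tvec']))
E
```

```text
pics
{'time_s': 0.0, 'q': array([ 1.13457477e+00,  3.53626986e-01,  1.63412502e+00, -4.87813068e-05,
        1.15519786e+00, -2.45729525e-03]), 'joint_velocities': array([ 1.55724202e-03,  2.28230327e-04,  1.96174184e-03,  6.65199353e-04,
       -6.60660385e-04, -4.71120370e-05]), 'joint_efforts': array([ 2.70953424e-03, -6.05273366e+01, -3.42062688e+01,  1.26640748e-04,
        9.47699620e-03, -5.62941651e-06]), 'position': array([0.26252922, 0.56667251, 0.2305788 ]), 'orientation': array([ 8.42695341e-01,  5.38390287e-01, -5.60794942e-04,  3.82771733e-04]), 'force': array([-0.12743736, -0.28402219,  0.55886396]), 'torque': array([ 0.04760034, -0.00345208,  0.0774756 ]), 'finger_gap': 0.08565727036677866}
scene [[428.19969925   0.         276.06168781]
 [  0.         428.19969925 201.0505626 ]
 [  0.           0.           1.        ]] [ 0.97160886 -0.38908685  1.03329467]
top [[405.50659683   0.         276.88528809]
 [  0.         405.50659683 206.15395887]
 [  0.           0.           1.        ]] [ 0.19874737 -0.10106772  1.38300084]
wrist [[333.07380348   0.         275.19862725]
 [  0.         333.07380348 213.99317714]
 [  0.           0.           1.        ]] [0.20006464 0.59648279 0.37369583]
```

View pics/scene0.png

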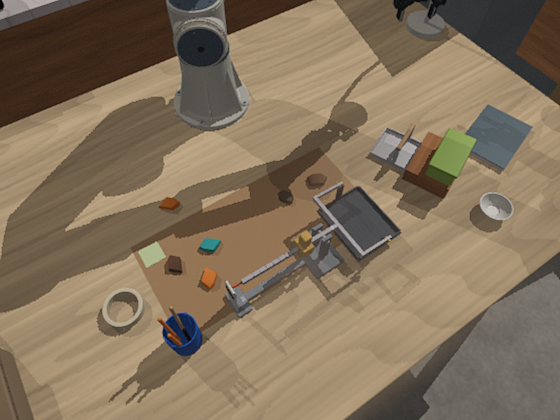

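View pics/top0.png

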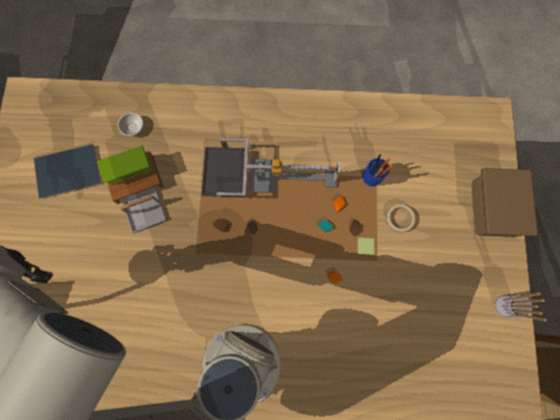

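View pics/wrist0.png

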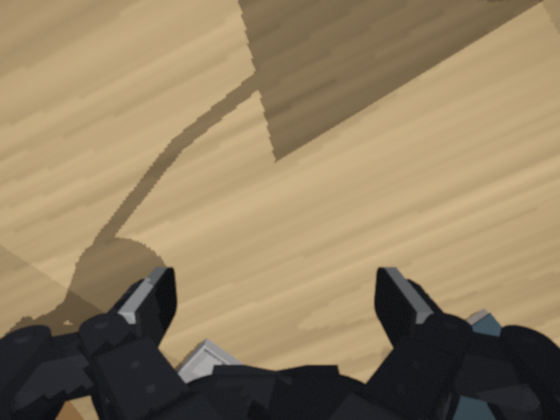

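Scene and top views show the rack (green tub on top), balance, pot, tape and sherds. Brown ones sit near top-view (222,225), (252,227) and (356,227), and the others look orange or turquoise. I'll enlarge to check.

```bash
python3 - <<'E'
from h import *
a=np.load('pics/top0.npz')['im'][:,:,::-1]; b=np.load('pics/scene0.npz')['im'][:,:,::-1]
cv2.imwrite('pics/t_a.png',cv2.resize(a[135:255,90:290],None,fx=4,fy=4,interpolation=cv2.INTER_CUBIC))
cv2.imwrite('pics/t_b.png',cv2.resize(a[150:290,230:420],None,fx=4,fy=4,interpolation=cv2.INTER_CUBIC))
cv2.imwrite('pics/s_a.png',cv2.resize(b[110:270,270:480],None,fx=3.7,fy=3.7,interpolation=cv2.INTER_CUBIC))
cv2.imwrite('pics/s_b.png',cv2.resize(b[170:320,140:340],None,fx=4,fy=4,interpolation=cv2.INTER_CUBIC))
E
```

```text
(no output)
```

View pics/t_a.png

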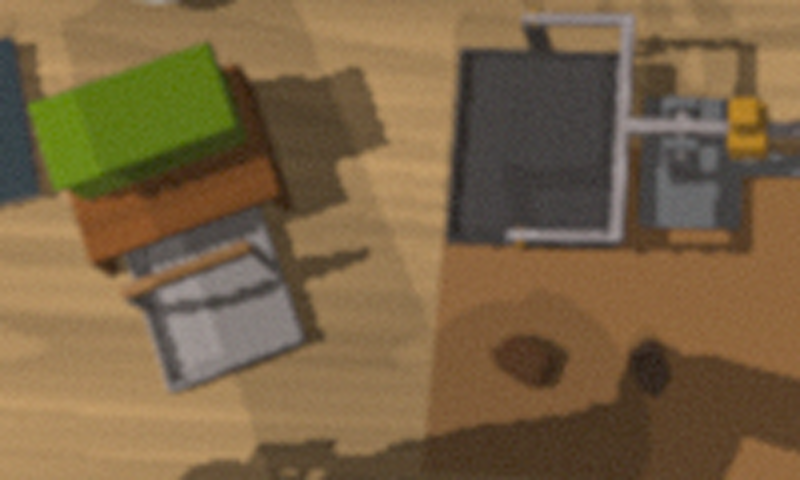

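View pics/t_b.png

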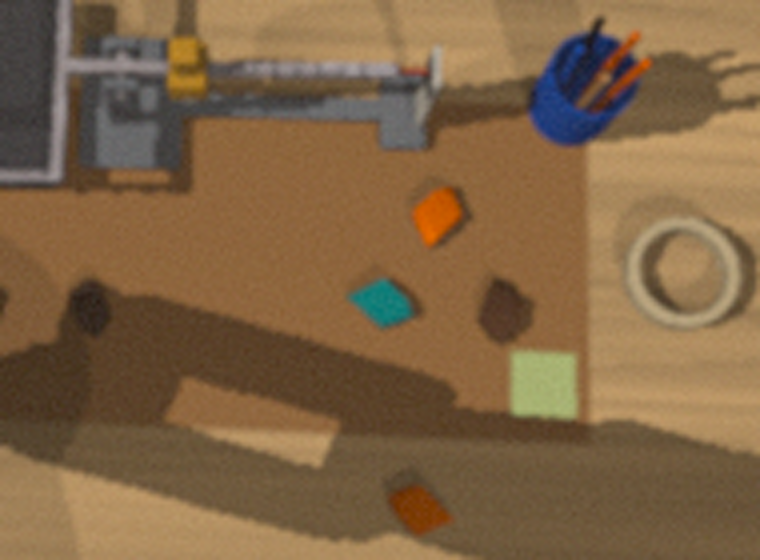

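View pics/s_a.png

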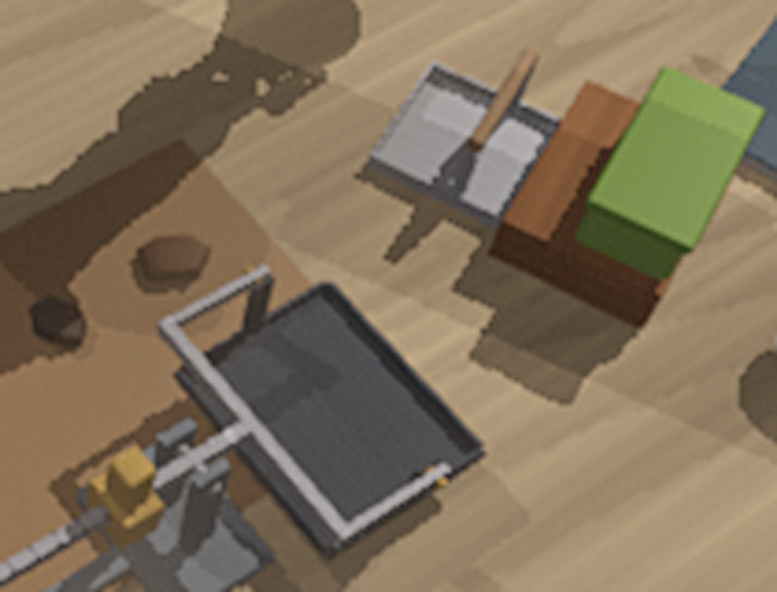

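View pics/s_b.png

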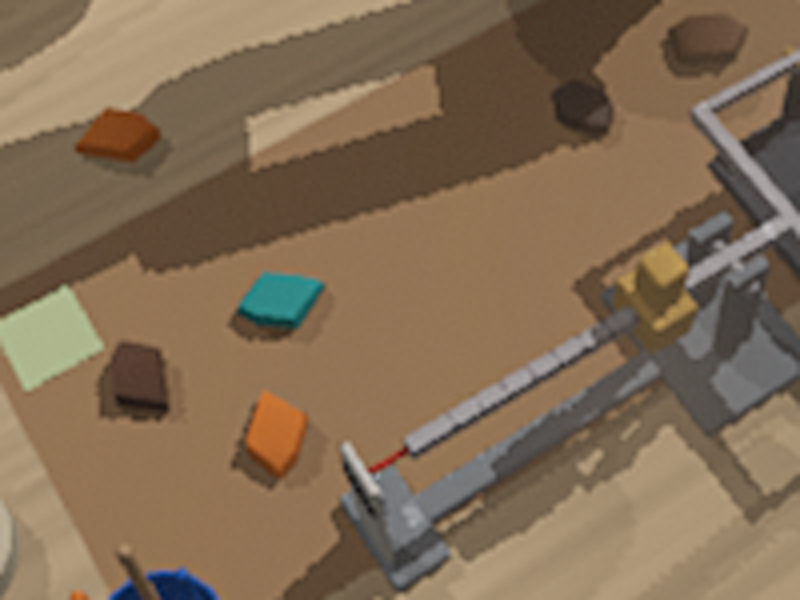

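```bash
python3 - <<'E'
from h import *
a=np.load('pics/top0.npz')['im']; b=np.load('pics/scene0.npz')['im']
for n,im,pts in [('top',a,[(222,225),(252,227),(356,228),(335,277),(340,204)]),('scene',b,[(170,204),(208,278),(175,264),(285,197),(316,180)])]:
    h=cv2.cvtColor(im,cv2.COLOR_RGB2HSV)
    for u,v in pts: print(n,u,v,im[v-1:v+2,u-1:u+2].reshape(-1,3).mean(0).round(),h[v,u])
def ray(f,u,v,z):
    d=np.load('pics/'+f+'.npz'); R=cv2.Rodrigues(d['r'])[0]; C=-R.T@d['t'].ravel(); w=R.T@np.linalg.inv(d['K'])@[u,v,1]; return (C+w*(z-C[2])/w[2]).round(4)
print('balance etc')
T=lambda x,y,z:print((x,y),ray('top0',x,y,z))
# crop coords t_a: u=90+x/4, v=135+y/4 ; t_b: 230+x/4,150+y/4
for n,x,y,z in [('s1',531,360,.008),('s2',651,368,.008),('handle a',125,292,.072),('handle b',255,247,.072),('tray bl',172,388,.015),('tray br',305,340,.015),('lip l',105,262,.046),('lip r',283,197,.046),('tub fl',60,192,.101),('tub fr',240,138,.101),('knob',748,110,.14),('post up',682,102,.116),('post lo',682,165,.116)]:
    print(n,ray('top0',90+x/4-.4,135+y/4-.4,z))
for n,x,y,z in [('s3',503,312,.008),('plate top ',437,50,.13),('plate bot',437,80,.13),('tape',685,272,.012),('pot',572,120,.0),('or?',420,507,.008)]:
    print(n,ray('top0',230+x/4-.4,150+y/4-.4,z))
for n,x,y,z in [('s1',172,255,.008),('s2',60,320,.008),('handle a',533,58,.072),('handle b',455,165,.072),('tray',435,63,.015),('tray',372,158,.015)]:
    print('S',n,ray('scene0',270+x/3.7-.4,110+y/3.7-.4,z))
for n,x,y,z in [('s3',140,377,.008),('plate corner',347,447,.13),('plate other',380,495,.13)]:
    print('S',n,ray('scene0',140+x/4-.4,170+y/4-.4,z))
E
```

```text
top 222 225 [84. 57. 37.] [ 14 137  84]
top 252 227 [52. 39. 29.] [14 88 55]
top 356 228 [85. 58. 42.] [ 10 117  83]
top 335 277 [124.  61.   8.] [ 14 255 125]
top 340 204 [202.  91.   0.] [ 14 255 200]
scene 170 204 [125.  67.  28.] [ 12 204 124]
scene 208 278 [188. 107.  48.] [ 13 191 188]
scene 175 264 [85. 60. 49.] [ 10 107  86]
scene 285 197 [57. 46. 38.] [14 85 57]
scene 316 180 [98. 74. 57.] [ 12 108  99]
balance etc
s1 [0.4491 0.093  0.008 ]
s2 [ 0.4466 -0.0106  0.008 ]
handle a [0.4801 0.4241 0.072 ]
handle b [0.5231 0.3209 0.072 ]
tray bl [0.4104 0.396  0.015 ]
tray br [0.4569 0.2871 0.015 ]
lip l [0.5109 0.4548 0.046 ]
lip r [0.5747 0.3103 0.046 ]
tub fl [0.5555 0.4768 0.101 ]
tub fr [0.6084 0.3345 0.101 ]
knob [ 0.6375 -0.0857  0.14  ]
post up [ 0.6505 -0.0307  0.116 ]
post lo [ 0.5963 -0.0335  0.116 ]
s3 [ 0.4584 -0.3651  0.008 ]
plate top  [ 0.6499 -0.2883  0.13  ]
plate bot [ 0.6242 -0.2885  0.13  ]
tape [ 0.4995 -0.5215  0.012 ]
pot [ 0.6362 -0.4283  0.    ]
or? [ 0.2895 -0.2953  0.008 ]
S s1 [0.445  0.1005 0.008 ]
S s2 [ 0.4467 -0.0069  0.008 ]
S handle a [0.4818 0.425  0.072 ]
S handle b [0.5292 0.3004 0.072 ]
S tray [0.4113 0.4    0.015 ]
S tray [0.4605 0.2897 0.015 ]
S s3 [ 0.4606 -0.3624  0.008 ]
S plate corner [ 0.6223 -0.2883  0.13  ]
S plate other [ 0.6562 -0.287   0.13  ]
```

Three brown sherds are confirmed, at about (0.447,0.097), (0.447,-0.009) and (0.459,-0.364). The two orange ones and the turquoise one are decoys (saturation 255 against about 120). I'll write the planning helpers and close in on the tray handle.

```bash
cat >> h.py <<'E'
from scipy.spatial.transform import Rotation as Ro
def ray(f,u,v,z):
    d=np.load('pics/'+f+'.npz'); R=cv2.Rodrigues(d['r'])[0]; C=-R.T@d['t'].ravel(); w=R.T@np.linalg.inv(d['K'])@[u,v,1]; return (C+w*(z-C[2])/w[2]).round(4)
def proj(f,P):
    d=np.load('pics/'+f+'.npz'); return cv2.projectPoints(np.array(P,float).reshape(-1,1,3),d['r'],d['t'],d['K'],None)[0].reshape(-1,2).round(1)
def down(yaw): # tool x at yaw deg, pointing down
    t=np.radians(yaw); x=np.array([np.cos(t),np.sin(t),0]);z=np.array([0,0,-1.]); return Ro.from_matrix(np.c_[x,np.cross(z,x),z])
def plan(*targets):  # each (x,y,z,yaw); rows all relative to the current pose
    s=monitor.read_state(); R=Ro.from_quat(s['orientation']); p=s['position']
    m=R.as_matrix(); print('t %.2f tcp'%s['time_s'],p.round(4),'yaw %.2f'%np.degrees(np.arctan2(m[1,0],m[0,0])),'tilt',m[:2,2].round(4),'F',np.round(s['force'],1),'gap %.4f'%s['finger_gap'],'q',np.round(s['q'],2))
    for x,y,z,yaw in targets:
        d=R.inv().apply(np.array([x,y,z])-p)*100; r=(R.inv()*down(yaw)).as_rotvec()
        print('  ->',(x,y,z,yaw),'shift',d.round(2),'rot',r.round(3))
E
python3 - <<'E'
from h import *
c=calibration('wrist'); R=cv2.Rodrigues(np.array(c['rvec'],float))[0]; T=Ro.from_quat(monitor.read_state()['orientation']).as_matrix()
print((R@T).round(3)) # tool axes in cam
th=np.radians(23.5); print(ray('wrist0',275,214,0))
plan((.49,.34,.20,23.5),(.49,.34,.20,203.5))
E
```

```text
[[ 1.     0.001  0.001]
 [-0.     0.962 -0.271]
 [-0.001  0.271  0.962]]
[0.2952 0.5512 0.    ]
t 0.15 tcp [0.2626 0.5668 0.2307] yaw 65.14 tilt [-0.0004 -0.0009] F [-0.3  1.1  0.5] gap 0.0857 q [ 1.13  0.35  1.63 -0.    1.16 -0.  ]
  -> (0.49, 0.34, 0.2, 23.5) shift [-11.01  30.17   3.09] rot [0.    0.001 0.727]
  -> (0.49, 0.34, 0.2, 203.5) shift [-11.01  30.17   3.09] rot [-1.000e-03  0.000e+00 -2.415e+00]
```

```bash
python3 -m handwheel '[[-2,5,0,0,0,0.15,0],[-4,10,0,0,0,0.3,0],[-6,16,0,0,0,0.45,0],[-8,22,0,0,0,0.6,0],[-10,27,0,0,0,0.727,0],[-11,30,1,0,0,0.727,0],[-11,30,1,0,0,0.727,0],[-11,30,1,0,0,0.727,0]]' 80; python3 - <<'E'
from h import *
plan(); snap('wrist','w1')
E
```

```text
time_s: 1.15
position: [0.4882, 0.3415, 0.2212]
orientation: [0.979, 0.203, -0.0, -0.0]
force: [0.4, 0.8, 0.0]
finger_gap: 0.0853
t 1.15 tcp [0.4882 0.3415 0.2212] yaw 23.48 tilt [-0.0006  0.0001] F [0.4 0.8 0. ] gap 0.0853 q [0.61 0.32 1.71 0.   1.12 0.2 ]
```

View pics/w1.png

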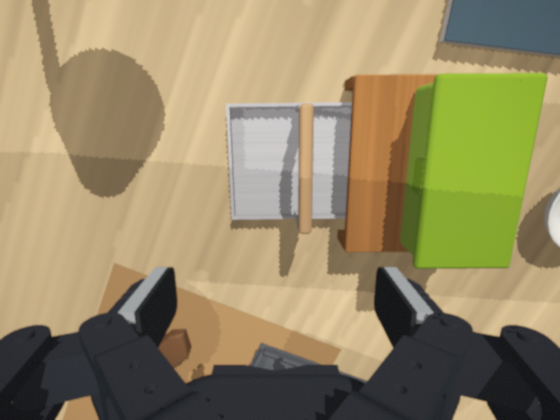

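Wrist view: handle bar from (306,104) to (305,233), tray front corners (228,104) and (232,219), lip front edge (355,76)-(346,250).

```bash
python3 - <<'E'
from h import *
d=np.load('pics/w1.npz')['im'][:,:,::-1]
cv2.imwrite('pics/w1c.png',cv2.resize(d[60:280,200:400],None,fx=3.6,fy=2.7*1.0,interpolation=cv2.INTER_CUBIC)) 
def ln(n,a,b,z):
    A=ray('w1',*a,z);B=ray('w1',*b,z);v=A-B; print(n,A,B,'len %.4f ang %.2f'%(np.hypot(v[0],v[1]),np.degrees(np.arctan2(v[1],v[0]))-90), 'mid',(A+B)/2)
ln('handle',(306,104),(305.5,233),.079)
ln('front',(228,104),(232,219),.015)
ln('lip',(355,76),(346,250),.046)
ln('tubfront',(436,73),(415,267),.101)
E
```

```text
handle [0.4785 0.4265 0.079 ] [0.5247 0.3258 0.079 ] len 0.1108 ang 24.65 mid [0.5016  0.37615 0.079  ]
front [0.4111 0.4004 0.015 ] [0.4585 0.2906 0.015 ] len 0.1196 ang 23.35 mid [0.4348 0.3455 0.015 ]
lip [0.5105 0.4678 0.046 ] [0.5779 0.3164 0.046 ] len 0.1657 ang 24.00 mid [0.5442 0.3921 0.046 ]
tubfront [0.5554 0.4824 0.101 ] [0.619  0.3414 0.101 ] len 0.1547 ang 24.28 mid [0.5872 0.4119 0.101 ]
```

View pics/w1c.png

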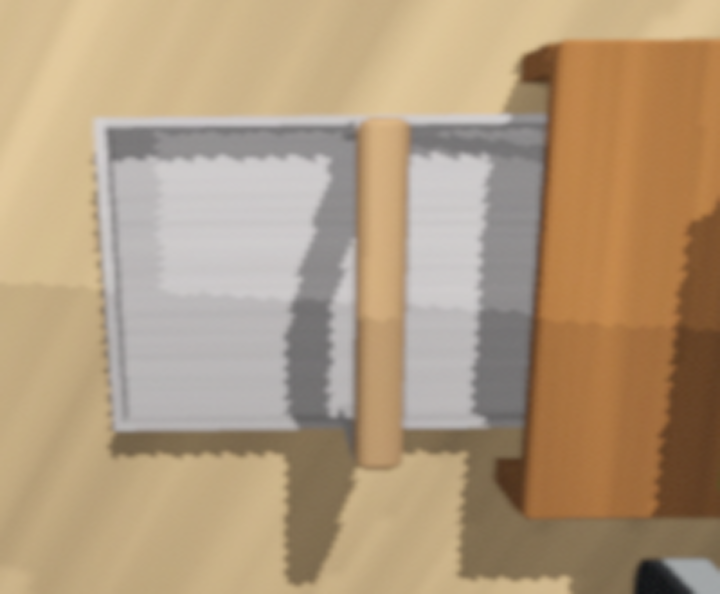

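```bash
python3 - <<'E'
from h import *
plan((.5025,.376,.12,24),(.5025,.376,.053,24))
E
```

```text
t 1.20 tcp [0.4881 0.3419 0.2214] yaw 23.53 tilt [-0.0003  0.0002] F [-0.4  0.9 -0. ] gap 0.0852 q [0.61 0.32 1.71 0.   1.12 0.2 ]
  -> (0.5025, 0.376, 0.12, 24) shift [ 2.68 -2.55 10.14] rot [-0.     0.    -0.008]
  -> (0.5025, 0.376, 0.053, 24) shift [ 2.69 -2.54 16.84] rot [-0.     0.    -0.008]
```

```bash
python3 -m handwheel '[[2.7,-2.55,3,0,0,-0.008,0.4],[2.7,-2.55,7,0,0,-0.008,0.4],[2.7,-2.55,11,0,0,-0.008,0.4],[2.7,-2.55,14,0,0,-0.008,0.4],[2.7,-2.55,16,0,0,-0.008,0.4],[2.7,-2.55,16.8,0,0,-0.008,0.4],[2.7,-2.55,16.8,0,0,-0.008,0.4],[2.7,-2.55,16.8,0,0,-0.008,0.4]]' 80; python3 - <<'E'
from h import *
plan(); snap('wrist','w2')
E
```

```text
time_s: 2.2
position: [0.5039, 0.3759, 0.0545]
orientation: [0.978, 0.208, 0.001, -0.0]
force: [1.1, -0.1, 0.1]
finger_gap: 0.0514
t 2.20 tcp [0.5039 0.3759 0.0545] yaw 23.95 tilt [0.0015 0.0011] F [ 1.1 -0.1  0.1] gap 0.0514 q [0.64 0.56 1.75 0.   0.83 0.22]
```

View pics/w2.png

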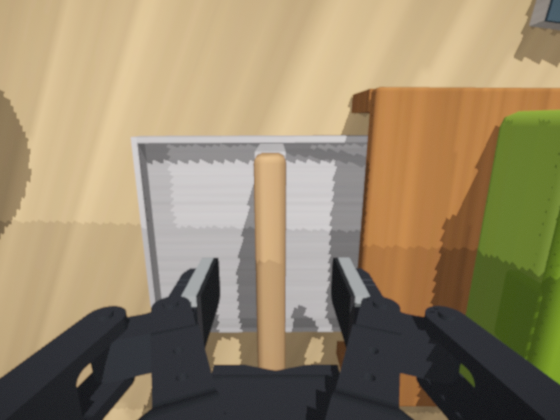

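The bar is centred between the jaws (column 270, jaws at 215 and 335). I'll close and slide the tray out.

```bash
python3 -m handwheel '[[0,0,0,0,0,0,1],[0,0,0,0,0,0,1],[0,0,0,0,0,0,1],[0,0,0,0,0,0,1],[0,0,0,0,0,0,1],[-0.5,0,0,0,0,0,1],[-1.5,0,0,0,0,0,1],[-2.5,0,0,0,0,0,1]]' 100;python3 -m handwheel '[[-1,0,0,0,0,0,1],[-2,0,0,0,0,0,1],[-2.7,0,0,0,0,0,1],[-3,0,0,0,0,0,1],[-3.2,0,0,0,0,0,1],[-3.2,0,0,0,0,0,1],[-3.2,0,0,0,0,0,1],[-3.2,0,0,0,0,0,1]]'; python3 - <<'E'
from h import *
plan(); snap('wrist','w3')
E
```

```text
time_s: 3.25
position: [0.4807, 0.3655, 0.0539]
orientation: [0.978, 0.207, 0.001, -0.0]
force: [3.0, 2.4, 5.0]
finger_gap: 0.0102
time_s: 4.25
position: [0.4512, 0.3525, 0.0539]
orientation: [0.978, 0.208, 0.001, -0.0]
force: [2.3, 1.2, 7.8]
finger_gap: 0.0103
t 4.25 tcp [0.4512 0.3525 0.0539] yaw 23.96 tilt [0.0011 0.0009] F [2.3 1.2 7.8] gap 0.0103 q [0.66 0.5  1.88 0.   0.77 0.24]
```

View pics/w3.png

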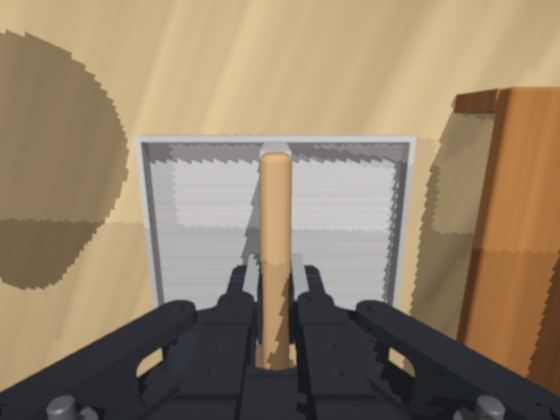

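Tray is clear of the lip: the gap between it and the wood shows at columns 410-470. I'll let go for a moment and measure the balance closely from above.

```bash
python3 -m handwheel '[[0,0,0,0,0,0,0.4],[0,0,0,0,0,0,0.4],[0,0,0,0,0,0,0.4],[0,0,-2,0,0,0,0.4],[0,0,-5,0,0,0,0.4],[0,0,-10,0,0,0,0.4],[0,0,-15,0,0,0,0.4],[0,0,-20,0,0,0,0.4]]'; python3 - <<'E'
from h import *
plan((.6,.06,.30,0))
E
```

```text
time_s: 5.3
position: [0.4507, 0.3519, 0.2547]
orientation: [0.978, 0.207, -0.0, 0.0]
force: [-0.3, 1.0, -0.5]
finger_gap: 0.0511
t 5.30 tcp [0.4507 0.3519 0.2547] yaw 23.95 tilt [-0.0005 -0.0004] F [-0.3  1.  -0.5] gap 0.0511 q [ 0.66  0.25  1.72 -0.    1.17  0.24]
  -> (0.6, 0.06, 0.3, 0) shift [ 1.79 32.73 -4.53] rot [0.    0.001 0.418]
```

```bash
python3 -m handwheel '[[0,5,-4,0,0,0.08,0.4],[0.5,11,-4.5,0,0,0.17,0.4],[1,17,-4.5,0,0,0.25,0.4],[1.3,23,-4.5,0,0,0.33,0.4],[1.8,29,-4.5,0,0,0.418,0.4],[1.8,32.7,-4.5,0,0,0.418,0.4],[1.8,32.7,-4.5,0,0,0.418,0.4],[1.8,32.7,-4.5,0,0,0.418,0.4]]'; python3 - <<'E'
from h import *
plan(); snap('wrist','w4')
d=np.load('pics/w4.npz')['im'][:,:,::-1]
cv2.imwrite('pics/w4c.png',cv2.resize(d[40:340,100:500],None,fx=2,fy=2,interpolation=cv2.INTER_CUBIC))
E
```

```text
time_s: 6.3
position: [0.5998, 0.0611, 0.2979]
orientation: [1.0, -0.0, -0.001, -0.0]
force: [-0.9, 0.7, -0.5]
finger_gap: 0.0514
t 6.30 tcp [0.5998 0.0611 0.2979] yaw -0.02 tilt [-0.0011  0.0004] F [-0.9  0.7 -0.5] gap 0.0514 q [0.1  0.26 1.61 0.   1.27 0.1 ]
```

View pics/w4.png

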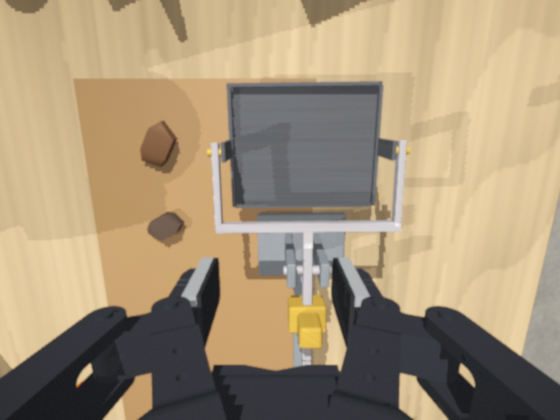

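View pics/w4c.png

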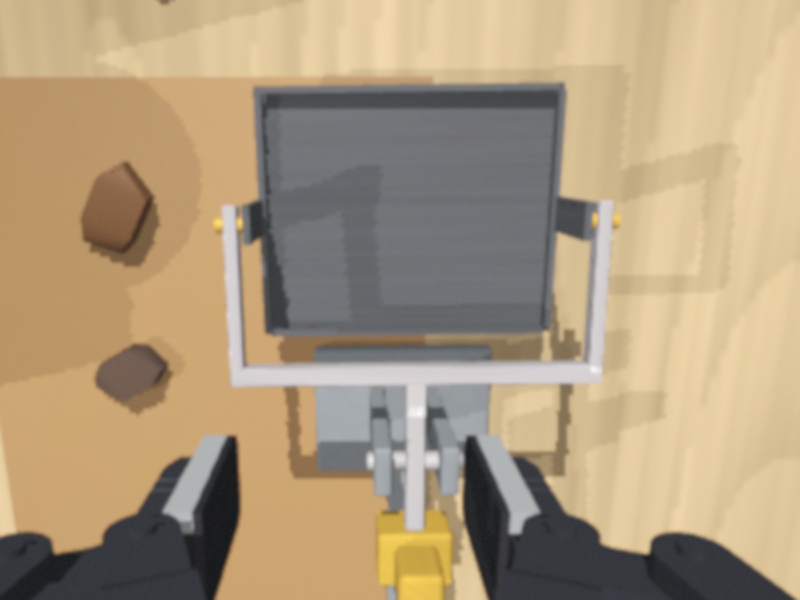

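```bash
python3 - <<'E'
from h import *
f=lambda x,y:(100+x/2-.25,40+y/2-.25)
for z in (.035,.042,.05):
    C=[ray('w4',*f(*p),z) for p in [(255,90),(565,85),(549,332),(266,334)]]
    print(z,[c[:2] for c in C],'w',np.linalg.norm(C[1]-C[0]),np.linalg.norm(C[2]-C[3]),'h',np.linalg.norm(C[0]-C[3]),np.linalg.norm(C[1]-C[2]),'mid',np.mean(C,0))
    for a,b in [(0,1),(3,2)]:
        v=C[b]-C[a]; print(np.degrees(np.arctan2(v[1],v[0])))
# fork cross bar & beam & posts
for z in (.096,.104):
    a=ray('w4',*f(233,376),z);b=ray('w4',*f(601,371),z); v=b-a; print('fork',a,b,np.linalg.norm(v),np.degrees(np.arctan2(v[1],v[0])),(a+b)/2)
a=ray('w4',*f(372,461),.1);b=ray('w4',*f(459,458),.1);print('pivot ends',a,b,(a+b)/2)
print('beam at', ray('w4',*f(414,400),.105),ray('w4',*f(414,520),.105))
for n,p in [('s1',(117,205)),('s2',(132,372))]: print(n,ray('w4',*f(*p),.012))
E
```

```text
0.035 [array([0.5446, 0.1692]), array([0.7212, 0.1716]), array([0.7237, 0.0265]), array([0.5458, 0.0254])] w 0.17661630728786057 0.17790340075445446 h 0.14380500686693767 0.14512153527302557 mid [0.633825 0.098175 0.035   ]
0.7786036593891016
0.3542695574801494
0.042 [array([0.5456, 0.1685]), array([0.7192, 0.1709]), array([0.7216, 0.0283]), array([0.5467, 0.0272])] w 0.1736165890691324 0.17490345908529087 h 0.14130428160533567 0.14262019492343994 mid [0.633275 0.098725 0.042   ]
0.7920570921623912
0.36034606338723113
0.05 [array([0.5467, 0.1677]), array([0.7168, 0.1701]), array([0.7191, 0.0304]), array([0.5478, 0.0292])] w 0.17011693037437517 0.1713042031007996 h 0.13850436816216302 0.1397189321459336 mid [0.6326  0.09935 0.05   ]
0.8083524224313567
0.4013649198198577
fork [0.5351 0.0175 0.096 ] [0.7351 0.0203 0.096 ] 0.20001959903969407 0.8020885128056369 [0.6351 0.0189 0.096 ]
fork [0.5366 0.0202 0.104 ] [0.7319 0.0228 0.104 ] 0.19531730594087154 0.7627251765256895 [0.63425 0.0215  0.104  ]
pivot ends [ 0.611  -0.0311  0.1   ] [ 0.6595 -0.0293  0.1   ] [ 0.63525 -0.0302   0.1    ]
beam at [0.6331 0.0069 0.105 ] [ 0.6348 -0.0651  0.105 ]
s1 [0.4517 0.1035 0.012 ]
s2 [ 0.4512 -0.0071  0.012 ]
```

```bash
python3 - <<'E'
from h import *
a=ray('w3',138,139,.015);b=ray('w3',414,139,.015); v=b-a; th=np.arctan2(v[1],v[0]); m=(a+b)/2
c=m-.06*np.array([-np.sin(th),np.cos(th),0]); print(a,b,np.linalg.norm(v),np.degrees(th),'center',c)
plan((.4512,.3525,.053,24))
E
```

```text
[0.3602 0.3773 0.015 ] [0.4948 0.437  0.015 ] 0.1472455432262722 23.91902921359538 center [0.45182671 0.35230284 0.015     ]
t 6.35 tcp [0.5998 0.0615 0.298 ] yaw 0.03 tilt [-0.0008  0.0003] F [-0.5  0.  -0. ] gap 0.0510 q [0.1  0.26 1.61 0.   1.27 0.1 ]
  -> (0.4512, 0.3525, 0.053, 24) shift [-14.82 -29.1   24.53] rot [-0.     0.001 -0.418]
```

```bash
python3 -m handwheel '[[-2.5,-5,0,0,0,-0.08,0.4],[-5.5,-10.5,0,0,0,-0.17,0.4],[-8,-16,0,0,0,-0.25,0.4],[-11,-21.5,2,0,0,-0.33,0.4],[-14,-27,5,0,0,-0.418,0.4],[-14.8,-29.1,9,0,0,-0.418,0.4],[-14.8,-29.1,13,0,0,-0.418,0.4],[-14.8,-29.1,13,0,0,-0.418,0.4]]'; python3 - <<'E'
from h import *
plan((.4512,.3525,.053,24))
E
```

```text
time_s: 7.35
position: [0.4493, 0.3515, 0.1658]
orientation: [0.978, 0.209, -0.003, 0.001]
force: [0.2, 1.4, 0.7]
finger_gap: 0.0515
t 7.35 tcp [0.4493 0.3515 0.1658] yaw 24.10 tilt [-0.0048 -0.0036] F [0.2 1.4 0.7] gap 0.0515 q [0.66 0.34 1.81 0.   1.   0.24]
  -> (0.4512, 0.3525, 0.053, 24) shift [ 0.28 -0.03 11.28] rot [0.001 0.006 0.002]
```

```bash
python3 -m handwheel '[[0,0,4,0,0,0,0.4],[0,0,8,0,0,0,0.4],[0,0,10.5,0,0,0,0.4],[0,0,11.4,0,0,0,0.4],[0,0,11.4,0,0,0,0.4],[0,0,11.4,0,0,0,1],[0,0,11.4,0,0,0,1],[0,0,11.4,0,0,0,1]]' 110; python3 -m handwheel '[[0,0,0,0,0,0,1],[0,0,-0.5,0,0,0,1],[0,0,-1.5,0,0,0,1],[0,0,-3,0,0,0,1],[0,0,-5,0,0,0,1],[0,0,-8,0,0,0,1],[0,0,-11,0,0,0,1],[0,0,-13,0,0,0,1]]' ; python3 - <<'E'
from h import *
plan((.6335,.0985,.18,0.7)); snap('wrist','w5')
E
```

```text
time_s: 8.35
position: [0.4529, 0.3521, 0.0557]
orientation: [0.978, 0.207, 0.001, -0.0]
force: [-1.5, -1.4, 8.1]
finger_gap: 0.01
time_s: 9.35
position: [0.4528, 0.352, 0.1868]
orientation: [0.978, 0.207, 0.001, -0.0]
force: [0.3, -0.3, -1.5]
finger_gap: 0.0098
t 9.35 tcp [0.4528 0.352  0.1868] yaw 23.95 tilt [0.0018 0.0014] F [ 0.3 -0.3 -1.5] gap 0.0098 q [0.66 0.32 1.79 0.   1.03 0.24]
  -> (0.6335, 0.0985, 0.18, 0.7) shift [ 6.22 30.5   0.68] rot [-0.001 -0.002  0.406]
```

View pics/w5.png

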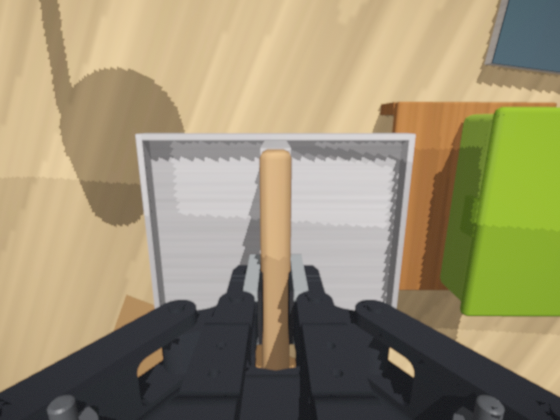

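The tray hangs square in the grip. Moving over the pan.

```bash
python3 -m handwheel '[[0.5,2,0,0,0,0.03,1],[1.2,5.5,0,0,0,0.08,1],[2.2,10.5,0,0,0,0.14,1],[3.2,15.5,0,0,0,0.21,1],[4.3,20.5,0,0,0,0.28,1],[5.3,25.5,0,0,0,0.34,1],[6,29,0,0,0,0.39,1],[6.2,30.4,0,0,0,0.406,1]]' ; python3 -m handwheel '[[0,0,0,0,0,0,1],[0,0,0,0,0,0,1],[0,0,0,0,0,0,1],[0,0,0,0,0,0,1],[0,0,0,0,0,0,1],[0,0,0,0,0,0,1],[0,0,0,0,0,0,1],[0,0,0,0,0,0,1]]'; python3 - <<'E'
from h import *
plan((.6335,.0985,.11,0.7)); snap('wrist','w6'); snap('scene','s6'); d=np.load('pics/s6.npz')['im'][:,:,::-1]
cv2.imwrite('pics/s6c.png',cv2.resize(d[110:290,250:450],None,fx=3.5,fy=3.3,interpolation=cv2.INTER_CUBIC))
E
```

```text
time_s: 10.4
position: [0.6329, 0.0961, 0.1831]
orientation: [1.0, 0.004, -0.001, 0.0]
force: [-0.3, 1.2, -2.5]
finger_gap: 0.0099
time_s: 11.4
position: [0.6324, 0.099, 0.1843]
orientation: [1.0, 0.006, -0.0, -0.0]
force: [-0.8, -0.0, -0.7]
finger_gap: 0.0104
t 11.40 tcp [0.6324 0.099  0.1843] yaw 0.68 tilt [-0.0001  0.    ] F [-0.8 -0.  -0.7] gap 0.0104 q [0.15 0.42 1.64 0.   1.08 0.14]
  -> (0.6335, 0.0985, 0.11, 0.7) shift [0.11 0.05 7.43] rot [-0.  0. -0.]
```

View pics/w6.png

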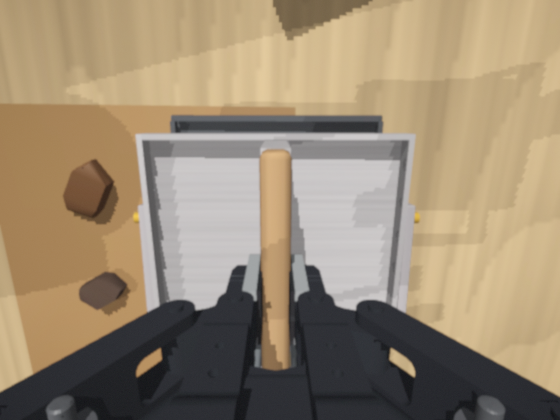

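View pics/s6c.png

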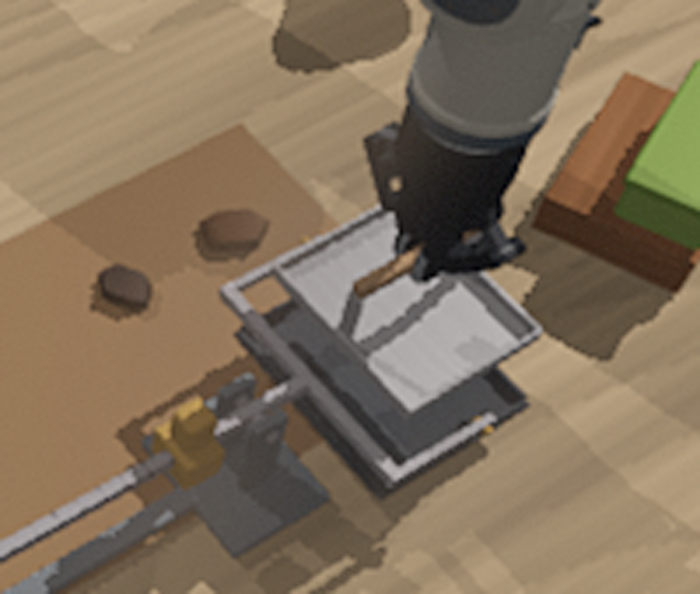

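```bash
python3 - <<'E'
from h import *
a=ray('w6',137,134,.146);b=ray('w6',414,134,.146);v=b-a;print(np.linalg.norm(v),np.degrees(np.arctan2(v[1],v[0])),(a+b)/2-[0,.06,0])
a=ray('w6',171,117,.042);b=ray('w6',382,117,.042);v=b-a;print(np.linalg.norm(v),np.degrees(np.arctan2(v[1],v[0])),(a+b)/2-[0,.071,0])
E
```

```text
0.14660985642172897 0.6643823980897258 [0.6316  0.10115 0.146  ]
0.17341153364179673 0.6608216719557434 [0.6324 0.0996 0.042 ]
```

```bash
python3 -m handwheel '[[0.05,0,1.5,0,0,0,1],[0.05,0,3,0,0,0,1],[0.05,0,4.5,0,0,0,1],[0.05,0,6,0,0,0,1],[0.05,0,7,0,0,0,1],[0.05,0,7.8,0,0,0,1],[0.05,0,8.2,0,0,0,1],[0.05,0,8.4,0,0,0,1]]' ; python3 -m handwheel '[[0,0,0.1,0,0,0,1],[0,0,0.2,0,0,0,1],[0,0,0.3,0,0,0,1],[0,0,0.4,0,0,0,1],[0,0,0.5,0,0,0,1],[0,0,0.5,0,0,0,1],[0,0,0.5,0,0,0,1],[0,0,0.5,0,0,0,1]]'; python3 - <<'E'
from h import *
plan(); snap('wrist','w7')
E
```

```text
time_s: 12.5
position: [0.6331, 0.0991, 0.1003]
orientation: [1.0, 0.006, 0.0, -0.0]
force: [0.4, -0.8, -2.7]
finger_gap: 0.0097
time_s: 13.5
position: [0.6329, 0.099, 0.0953]
orientation: [1.0, 0.006, -0.0, 0.0]
force: [-0.4, -0.4, -0.6]
finger_gap: 0.0096
t 13.50 tcp [0.6329 0.099  0.0953] yaw 0.69 tilt [-0. -0.] F [-0.4 -0.4 -0.6] gap 0.0096 q [ 0.15  0.52  1.7  -0.    0.92  0.14]
```

View pics/w7.png

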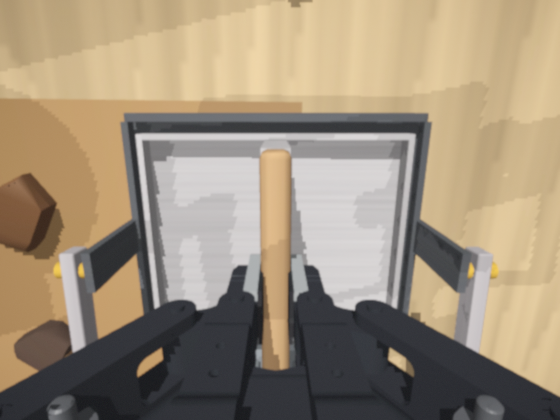

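Margins look symmetric: pan edges at columns 125 and 427, tray edges at 137 and 414. Lowering on to contact.

```bash
python3 -m handwheel '[[0,0,0.1,0,0,0,1],[0,0,0.2,0,0,0,1],[0,0,0.3,0,0,0,1],[0,0,0.4,0,0,0,1],[0,0,0.5,0,0,0,1],[0,0,0.5,0,0,0,1],[0,0,0.5,0,0,0,1],[0,0,0.5,0,0,0,1]]'; python3 -m handwheel '[[0,0,0.1,0,0,0,1],[0,0,0.2,0,0,0,1],[0,0,0.3,0,0,0,1],[0,0,0.4,0,0,0,1],[0,0,0.4,0,0,0,1],[0,0,0.4,0,0,0,1],[0,0,0.4,0,0,0,1],[0,0,0.4,0,0,0,1]]'
```

```text
time_s: 14.55
position: [0.6329, 0.099, 0.0908]
orientation: [1.0, 0.006, 0.0, 0.0]
force: [-2.3, -0.3, 5.0]
finger_gap: 0.0097
time_s: 15.55
position: [0.633, 0.0988, 0.0884]
orientation: [1.0, 0.006, 0.0, 0.0]
force: [-8.0, -2.3, 19.8]
finger_gap: 0.0097
```

```bash
python3 -m handwheel '[[0,0,-0.3,0,0,0,1],[0,0,-0.35,0,0,0,1],[0,0,-0.35,0,0,0,0.4],[0,0,-0.35,0,0,0,0.4],[0,0,-0.35,0,0,0,0.4],[0,0,-0.35,0,0,0,0.4],[0,0,-1,0,0,0,0.4],[0,0,-3,0,0,0,0.4]]'; python3 -m handwheel '[[0,0,-3,0,0,0,0.4],[0,0,-6,0,0,0,0.4],[0,0,-9,0,0,0,0.4],[0,0,-13,0,0,0,0.4],[0,0,-16,0,0,0,0.4],[0,0,-18,0,0,0,0.4],[0,0,-18,0,0,0,0.4],[0,0,-18,0,0,0,0.4]]';python3 - <<'E'
from h import *
plan(); snap('wrist','w8');  snap('scene','s8'); d=np.load('pics/s8.npz')['im'][:,:,::-1]
cv2.imwrite('pics/s8c.png',cv2.resize(d[110:290,250:450],None,fx=3.5,fy=3.3,interpolation=cv2.INTER_CUBIC))
E
```

```text
time_s: 16.55
position: [0.6322, 0.0989, 0.1163]
orientation: [1.0, 0.006, -0.001, 0.0]
force: [-0.0, -0.1, -1.2]
finger_gap: 0.0514
time_s: 17.55
position: [0.6325, 0.0989, 0.2961]
orientation: [1.0, 0.006, -0.0, 0.0]
force: [-0.6, 0.3, -0.5]
finger_gap: 0.0511
t 17.55 tcp [0.6325 0.0989 0.2961] yaw 0.69 tilt [-0.0003 -0.0001] F [-0.6  0.3 -0.5] gap 0.0511 q [ 0.15  0.33  1.53 -0.    1.29  0.14]
```

View pics/w8.png

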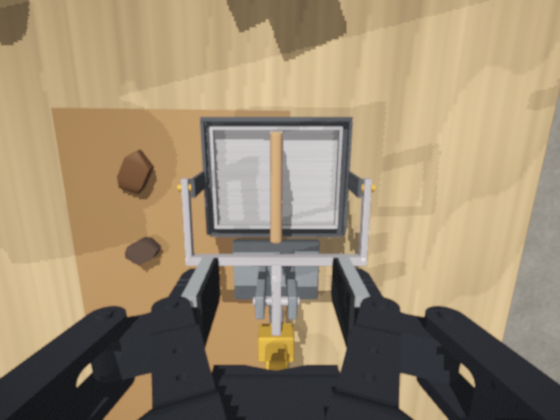

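View pics/s8c.png

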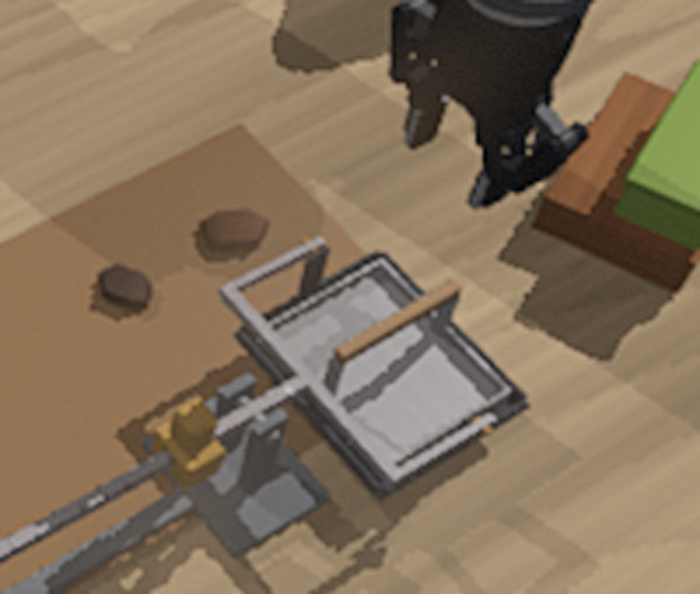

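Tray sits square in the pan. Next, a close view of the two nearer sherds.

```bash
python3 - <<'E'
from h import *
plan((.45,.03,.2,0))
E
python3 -m handwheel '[[-4,1,0,0,0,0,0.4],[-9,2,0,0,0,0,0.4],[-14,4,3,0,0,0,0.4],[-18,7,8,0,0,0.01,0.4],[-18.2,7,9.6,0,0,0.01,0.4],[-18.2,7,9.6,0,0,0.01,0.4],[-18.2,7,9.6,0,0,0.01,0.4],[-18.2,7,9.6,0,0,0.01,0.4]]'; python3 - <<'E'
from h import *
plan(); snap('wrist','w9')
E
```

```text
t 17.65 tcp [0.6323 0.0989 0.2952] yaw 0.69 tilt [-0.0017 -0.0003] F [ 0.7 -0.4 -0.5] gap 0.0510 q [ 0.15  0.33  1.53 -0.    1.29  0.14]
  -> (0.45, 0.03, 0.2, 0) shift [-18.3    6.67   9.56] rot [0.    0.002 0.012]
time_s: 18.65
position: [0.4531, 0.0272, 0.2012]
orientation: [1.0, 0.001, 0.001, -0.0]
force: [0.9, -0.8, -0.4]
finger_gap: 0.0512
t 18.65 tcp [0.4531 0.0272 0.2012] yaw 0.14 tilt [0.0018 0.0001] F [ 0.9 -0.8 -0.4] gap 0.0512 q [0.06 0.12 2.02 0.   1.   0.05]
```

View pics/w9.png

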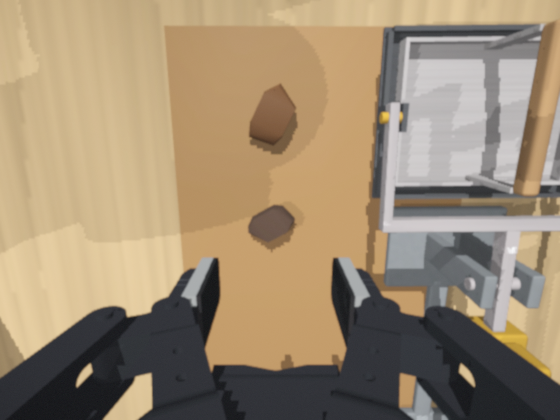

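```bash
cat >> h.py <<'E'
def rect(f,cx,cy,z,half=.06,px=4,out=None):
    # top-down picture at height z: column = (cy - y) right = -y?  here: right=+x, up=+y
    d=np.load('pics/'+f+'.npz'); n=int(2*half*1000*px)
    W=[[cx-half,cy+half,z],[cx+half,cy+half,z],[cx+half,cy-half,z],[cx-half,cy-half,z]]
    src=cv2.projectPoints(np.array(W),d['r'],d['t'],d['K'],None)[0].reshape(4,2).astype(np.float32)
    H=cv2.getPerspectiveTransform(src,np.float32([[0,0],[n,0],[n,n],[0,n]])); im=cv2.warpPerspective(d['im'][:,:,::-1].copy(),H,(n,n),flags=cv2.INTER_CUBIC)
    if out: cv2.imwrite('pics/'+out+'.png',im)
    return im
def pw(cx,cy,half,px,u,v): return cx-half+u/px/1000, cy+half-v/px/1000
def seg(f,cx,cy,z,thr,half=.06,px=4,out=None):
    im=rect(f,cx,cy,z,half,px); m=thr(im.astype(int)).astype(np.uint8); m=cv2.morphologyEx(m,cv2.MORPH_OPEN,np.ones((9,9)))
    n,l,st,ce=cv2.connectedComponentsWithStats(m); 
    for i in range(1,n):
        if st[i,4]<4000: continue
        c,_=cv2.findContours((l==i).astype(np.uint8),cv2.RETR_EXTERNAL,cv2.CHAIN_APPROX_NONE); r=cv2.minAreaRect(c[0]); b=cv2.boxPoints(r)
        e=b[1]-b[0]; e2=b[2]-b[1]; L=e if np.hypot(*e)>np.hypot(*e2) else e2
        print('area',st[i,4],'mid',np.round(pw(cx,cy,half,px,*r[0]),4),'size mm',np.round(np.array(r[1])/px,1),'long-axis deg %.1f'%np.degrees(np.arctan2(-L[1],L[0])))
        cv2.drawContours(im,[b.astype(int)],0,(255,255,0),1)
    if out: cv2.imwrite('pics/'+out+'.png',im)
E
python3 - <<'E'
from h import *
thr=lambda im:(im[...,2]<100)&(im[...,2]>im[...,0])
seg('w9',.447,.1,.016,thr,out='r1'); seg('w9',.447,-.005,.016,thr,out='r2')
a=cv2.imread('pics/r1.png');b=cv2.imread('pics/r2.png'); cv2.imwrite('pics/r12.png',cv2.resize(np.hstack([a,b]),(800,400)))
E
```

```text
(no output)
```

View pics/r12.png

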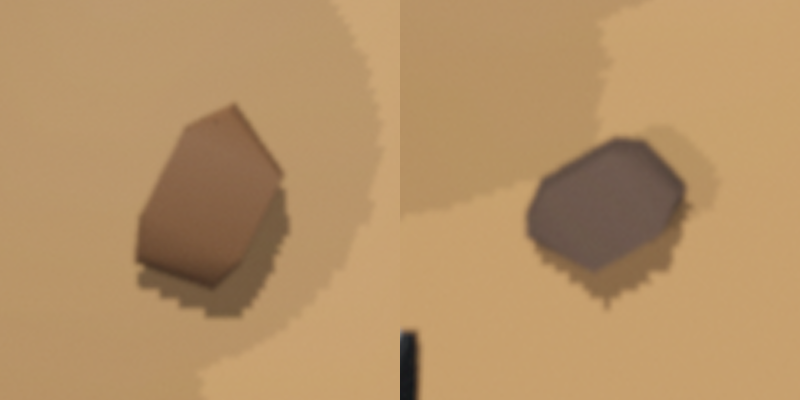

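Rectified view: s1 is centred at (0.450,0.101) with its long axis at 62°, about 55x32. s2 is at (0.450,-0.006) with its axis at 31.5°, about 47x31.

```bash
python3 - <<'E'
from h import *
plan((.45,.101,.002,-28))
E
```

```text
t 18.70 tcp [0.4528 0.0272 0.2011] yaw 0.14 tilt [0.0015 0.0001] F [0.6 0.3 0.6] gap 0.0511 q [0.06 0.12 2.02 0.   1.   0.05]
  -> (0.45, 0.101, 0.002, -28) shift [-0.3  -7.38 19.91] rot [-0.    -0.001  0.491]
```

```bash
python3 -m handwheel '[[-0.1,-3,2,0,0,0.15,0.35],[-0.2,-6,5,0,0,0.3,0.35],[-0.3,-7.4,9,0,0,0.45,0.35],[-0.3,-7.4,13,0,0,0.491,0.35],[-0.3,-7.4,15,0,0,0.491,0.35],[-0.3,-7.4,15,0,0,0.491,0.35],[-0.3,-7.4,15,0,0,0.491,0.35],[-0.3,-7.4,15,0,0,0.491,0.35]]' 50; python3 - <<'E'
from h import *
plan((.45,.101,.002,-28)); snap('wrist','w10')
E
```

```text
time_s: 19.7
position: [0.4496, 0.101, 0.0514]
orientation: [0.97, -0.242, 0.001, -0.0]
force: [-0.4, -0.4, -0.2]
finger_gap: 0.0553
t 19.70 tcp [0.4496 0.101  0.0514] yaw -28.02 tilt [0.0022 0.0005] F [-0.4 -0.4 -0.2] gap 0.0553 q [ 0.22  0.37  2.12 -0.    0.65  0.71]
  -> (0.45, 0.101, 0.002, -28) shift [ 0.02 -0.01  4.94] rot [-0.001 -0.002 -0.   ]
```

View pics/w10.png

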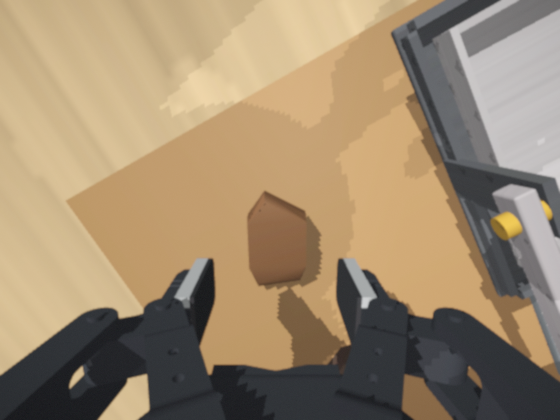

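Sherd is aligned with the jaws (columns 248-306, jaws centred at 276). Descend and grip.

```bash
python3 -m handwheel '[[0,0,2,0,0,0,0.35],[0,0,4,0,0,0,0.35],[0,0,4.9,0,0,0,0.35],[0,0,4.9,0,0,0,0.35],[0,0,4.9,0,0,0,1],[0,0,4.9,0,0,0,1],[0,0,4.9,0,0,0,1],[0,0,4.9,0,0,0,1]]' 50; python3 -m handwheel '[[0,0,-1,0,0,0,1],[0,0,-3,0,0,0,1],[0,0,-7,0,0,0,1],[0,0,-11,0,0,0,1],[0,0,-15,0,0,0,1],[0,0,-18,0,0,0,1],[0,0,-18,0,0,0,1],[0,0,-18,0,0,0,1]]'; python3 - <<'E'
from h import *
plan((.672,.075,.15,-89.3)); snap('wrist','w11')
E
```

```text
time_s: 20.75
position: [0.4492, 0.101, 0.0022]
orientation: [0.97, -0.242, 0.001, -0.0]
force: [-1.0, -2.1, 5.3]
finger_gap: 0.0326
time_s: 21.75
position: [0.4481, 0.1007, 0.181]
orientation: [0.97, -0.242, -0.0, 0.0]
force: [0.0, 0.1, 0.0]
finger_gap: 0.0324
t 21.75 tcp [0.4481 0.1007 0.181 ] yaw -28.02 tilt [-0.0002 -0.0001] F [0.  0.1 0. ] gap 0.0324 q [ 0.22  0.16  2.03 -0.    0.96  0.71]
  -> (0.672, 0.075, 0.15, -89.3) shift [20.97 -8.25  3.1 ] rot [0.   0.   1.07]
```

View pics/w11.png

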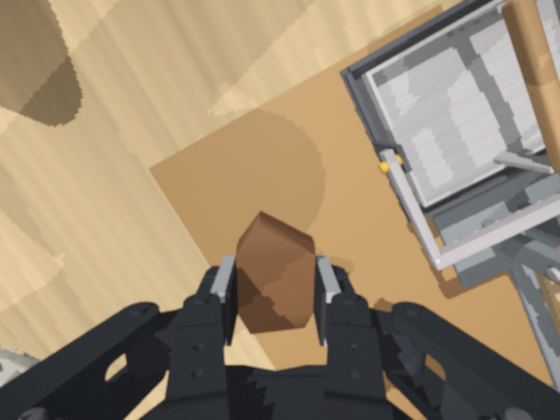

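```bash
python3 - <<'E'
from h import *
plan((.673,.0985,.15,-89.3),(.673,.0985,.048,-89.3))
E
```

```text
t 21.80 tcp [0.4478 0.1007 0.1805] yaw -28.02 tilt [-0.0014 -0.0003] F [-0.8  0.3 -0.9] gap 0.0325 q [0.22 0.16 2.03 0.   0.96 0.71]
  -> (0.673, 0.0985, 0.15, -89.3) shift [ 19.98 -10.39   3.02] rot [1.00e-03 1.00e-03 1.07e+00]
  -> (0.673, 0.0985, 0.048, -89.3) shift [ 19.99 -10.4   13.22] rot [1.00e-03 1.00e-03 1.07e+00]
```

```bash
python3 -m handwheel '[[1.5,-0.8,0,0,0,0.15,1],[4,-2,0,0,0,0.3,1],[7.5,-4,0,0,0,0.45,1],[11,-5.7,0,0,0,0.6,1],[15,-7.8,0,0,0,0.75,1],[18,-9.4,0,0,0,0.9,1],[20,-10.4,1,0,0,1.05,1],[20,-10.4,2,0,0,1.07,1]]'; python3 -m handwheel '[[0,0,1,0,0,0,1],[0,0,1,0,0,0,1],[0,0,1,0,0,0,1],[0,0,1,0,0,0,1],[0,0,1,0,0,0,1],[0,0,1,0,0,0,1],[0,0,1,0,0,0,1],[0,0,1,0,0,0,1]]'; python3 - <<'E'
from h import *
plan((.673,.0985,.048,-89.3)); snap('wrist','w12')
E
```

```text
time_s: 22.8
position: [0.6743, 0.0985, 0.1588]
orientation: [0.711, -0.703, -0.001, 0.001]
force: [-0.4, -0.1, -0.6]
finger_gap: 0.0326
time_s: 23.8
position: [0.6741, 0.0987, 0.1513]
orientation: [0.711, -0.703, -0.0, -0.0]
force: [0.4, 0.7, -0.7]
finger_gap: 0.0323
t 23.80 tcp [0.6741 0.0987 0.1513] yaw -89.32 tilt [-0.  0.] F [ 0.4  0.7 -0.7] gap 0.0323 q [0.14 0.52 1.57 0.   1.06 1.7 ]
  -> (0.673, 0.0985, 0.048, -89.3) shift [ 0.02  0.11 10.33] rot [ 0.  0. -0.]
```

View pics/w12.png

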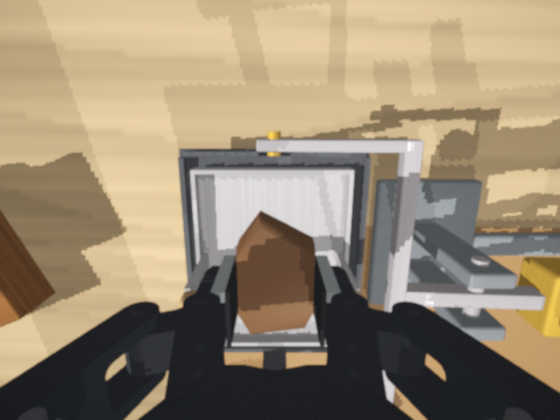

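```bash
python3 -m handwheel '[[0,0.1,2,0,0,0,1],[0,0.1,4,0,0,0,1],[0,0.1,6,0,0,0,1],[0,0.1,8,0,0,0,1],[0,0.1,9.3,0,0,0,1],[0,0.1,10,0,0,0,1],[0,0.1,10.3,0,0,0,1],[0,0.1,10.3,0,0,0,1]]'; python3 - <<'E'
from h import *
plan(); snap('wrist','w13')
E
```

```text
time_s: 24.85
position: [0.6734, 0.0987, 0.0486]
orientation: [0.711, -0.703, 0.0, -0.0]
force: [0.4, -0.3, -0.2]
finger_gap: 0.0327
t 24.85 tcp [0.6734 0.0987 0.0486] yaw -89.32 tilt [0.0006 0.0001] F [ 0.4 -0.3 -0.2] gap 0.0327 q [ 0.14  0.63  1.63 -0.    0.88  1.7 ]
```

View pics/w13.png

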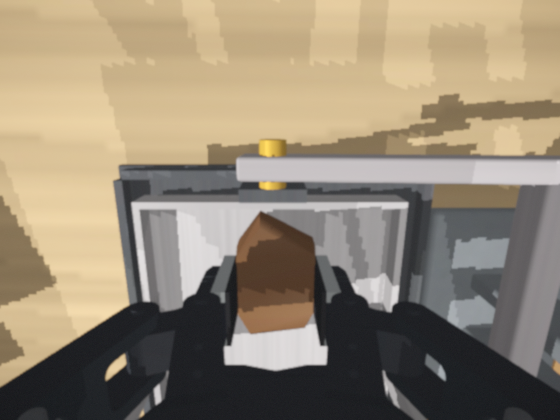

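No contact forces, and the sherd is well inside the far half. Release, then rise.

```bash
python3 -m handwheel '[[0,0,0.2,0,0,0,1],[0,0,0.2,0,0,0,0.5],[0,0,0.2,0,0,0,0.5],[0,0,0.2,0,0,0,0.5],[0,0,0,0,0,0,0.5],[0,0,-3,0,0,0,0.5],[0,0,-7,0,0,0,0.4],[0,0,-11,0,0,0,0.4]]'; python3 - <<'E'
from h import *
plan((.45,.03,.20,-58.5)); snap('wrist','w14')
E
```

```text
time_s: 25.9
position: [0.6729, 0.0987, 0.1594]
orientation: [0.711, -0.703, -0.0, 0.0]
force: [-0.7, -0.8, 0.7]
finger_gap: 0.051
t 25.90 tcp [0.6729 0.0987 0.1594] yaw -89.33 tilt [-0.0003 -0.0001] F [-0.7 -0.8  0.7] gap 0.0510 q [ 0.14  0.51  1.57 -0.    1.07  1.7 ]
  -> (0.45, 0.03, 0.2, -58.5) shift [ 6.6  22.37 -4.05] rot [ 0.     0.    -0.538]
```

View pics/w14.png

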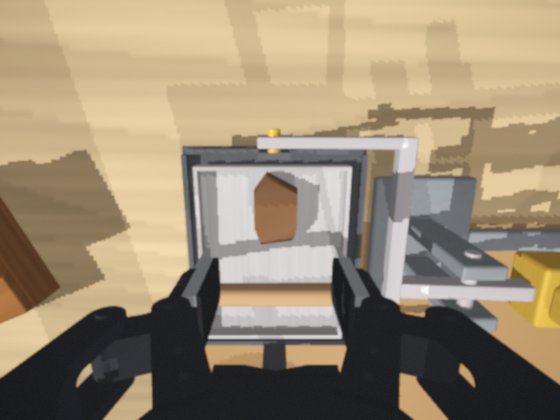

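Sherd 1 lies in the far half of the tray. Next, sherd 2.

```bash
python3 - <<'E'
from h import *
plan((.4503,-.0056,.09,-58.5))
E
```

```text
t 25.95 tcp [0.6758 0.0991 0.1656] yaw -89.32 tilt [0.0073 0.001 ] F [2.3 0.6 4. ] gap 0.0515 q [ 0.14  0.5   1.56 -0.    1.07  1.7 ]
  -> (0.4503, -0.0056, 0.09, -58.5) shift [10.21 22.73  7.38] rot [-0.007 -0.001 -0.538]
```

```bash
python3 -m handwheel '[[1,3,-1,0,0,-0.1,0.35],[3,7,-1,0,0,-0.2,0.35],[5.5,12,0,0,0,-0.3,0.35],[8,17.5,2,0,0,-0.42,0.35],[10.2,22.4,5,0,0,-0.538,0.35],[10.2,22.4,7,0,0,-0.538,0.35],[10.2,22.4,7,0,0,-0.538,0.35],[10.2,22.4,7,0,0,-0.538,0.35]]'; python3 - <<'E'
from h import *
plan((.4503,-.0056,.002,-58.5)); snap('wrist','w15')
E
```

```text
time_s: 26.95
position: [0.4516, -0.0058, 0.089]
orientation: [0.873, -0.489, 0.001, -0.0]
force: [-0.4, -0.2, 0.4]
finger_gap: 0.0555
t 26.95 tcp [ 0.4516 -0.0058  0.089 ] yaw -58.50 tilt [ 0.0015 -0.    ] F [-0.4 -0.2  0.4] gap 0.0555 q [-0.02  0.29  2.12  0.    0.73  1.  ]
  -> (0.4503, -0.0056, 0.002, -58.5) shift [-0.09  0.11  8.7 ] rot [-0.001 -0.001  0.   ]
```

View pics/w15.png

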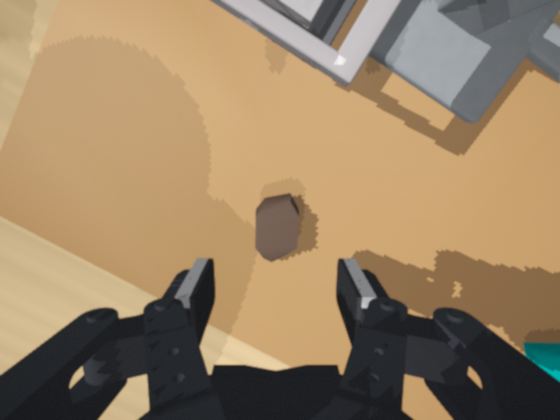

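```bash
python3 -m handwheel '[[0,0,3,0,0,0,0.35],[-0.05,0.1,6,0,0,0,0.35],[-0.05,0.1,8,0,0,0,0.35],[-0.05,0.1,8.7,0,0,0,0.35],[-0.05,0.1,8.7,0,0,0,0.35],[-0.05,0.1,8.7,0,0,0,1],[-0.05,0.1,8.7,0,0,0,1],[-0.05,0.1,8.7,0,0,0,1]]' 50; python3 -m handwheel '[[0,0,0,0,0,0,1],[0,0,-2,0,0,0,1],[0,0,-5,0,0,0,1],[0,0,-9,0,0,0,1],[0,0,-13,0,0,0,1],[0,0,-16,0,0,0,1],[0,0,-16.5,0,0,0,1],[0,0,-16.5,0,0,0,1]]'; python3 - <<'E'
from h import *
plan((.594,.0725,.168,-89.3)); snap('wrist','w16')
E
```

```text
time_s: 28.0
position: [0.45, -0.006, 0.0024]
orientation: [0.872, -0.489, 0.001, -0.0]
force: [-1.0, 0.9, 7.7]
finger_gap: 0.0284
time_s: 29.0
position: [0.449, -0.006, 0.1663]
orientation: [0.872, -0.489, 0.0, -0.0]
force: [-0.5, 0.2, -1.0]
finger_gap: 0.0285
t 29.00 tcp [ 0.449  -0.006   0.1663] yaw -58.50 tilt [ 0.0006 -0.    ] F [-0.5  0.2 -1. ] gap 0.0285 q [-0.02  0.16  2.06 -0.    0.92  1.  ]
  -> (0.594, 0.0725, 0.168, -89.3) shift [  0.88 -16.47  -0.17] rot [-0.001 -0.     0.538]
```

View pics/w16.png

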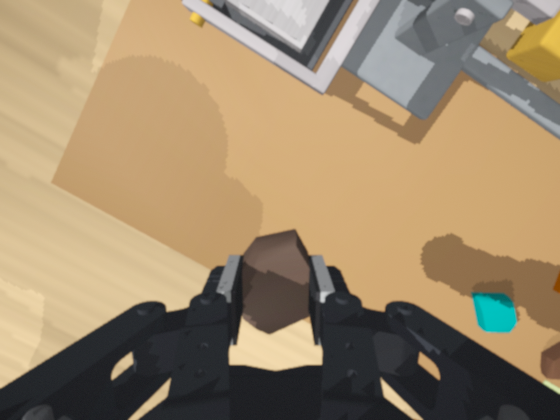

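```bash
python3 -m handwheel '[[0.1,-1.5,0,0,0,0.08,1],[0.3,-4,0,0,0,0.16,1],[0.5,-7.5,0,0,0,0.25,1],[0.7,-11,0,0,0,0.35,1],[0.9,-14,0,0,0,0.45,1],[0.95,-16,0,0,0,0.538,1],[0.95,-16.5,0,0,0,0.538,1],[0.95,-16.5,0,0,0,0.538,1]]';  python3 - <<'E'
from h import *
plan((.5945,.0725,.055,-89.3)); snap('wrist','w17')
E
```

```text
time_s: 30.05
position: [0.5938, 0.0719, 0.1651]
orientation: [0.712, -0.702, -0.001, 0.001]
force: [-0.2, 0.2, -0.3]
finger_gap: 0.0286
t 30.05 tcp [0.5938 0.0719 0.1651] yaw -89.20 tilt [-0.0023 -0.0004] F [-0.2  0.2 -0.3] gap 0.0286 q [ 0.12  0.38  1.75 -0.    1.01  1.67]
  -> (0.5945, 0.0725, 0.055, -89.3) shift [-0.06 -0.09 11.01] rot [ 0.002 -0.     0.002]
```

View pics/w17.png

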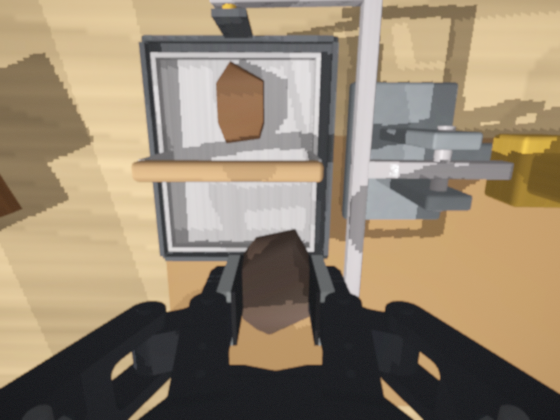

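```bash
python3 -m handwheel '[[0,0,2,0,0,0,1],[0,-0.05,4,0,0,0,1],[0,-0.05,6,0,0,0,1],[0,-0.05,8,0,0,0,1],[0,-0.05,10,0,0,0,1],[0,-0.05,11,0,0,0,1],[0,-0.05,11.1,0,0,0,1],[0,-0.05,11.1,0,0,0,1]]';  python3 - <<'E'
from h import *
plan(); snap('wrist','w18')
E
```

```text
time_s: 31.1
position: [0.5956, 0.072, 0.0559]
orientation: [0.711, -0.703, 0.0, -0.0]
force: [-0.2, 0.2, -0.7]
finger_gap: 0.0287
t 31.10 tcp [0.5956 0.072  0.0559] yaw -89.32 tilt [0.0008 0.0001] F [-0.2  0.2 -0.7] gap 0.0287 q [ 0.12  0.53  1.81 -0.    0.8   1.68]
```

View pics/w18.png

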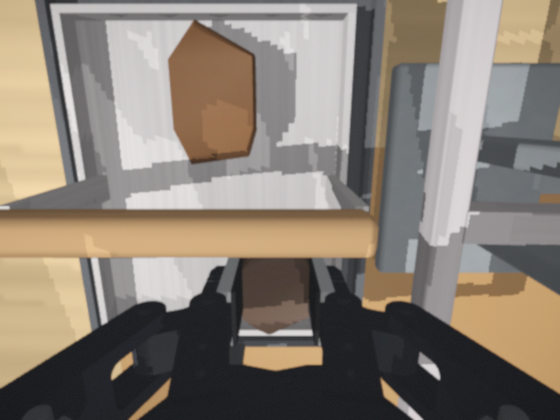

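```bash
python3 -m handwheel '[[0,0,0,0,0,0,0.58],[0,0,0,0,0,0,0.58],[0,0,0,0,0,0,0.58],[0,0,0,0,0,0,0.58],[0,0,0,0,0,0,0.58],[0,0,-3,0,0,0,0.58],[0,0,-7,0,0,0,0.4],[0,0,-11,0,0,0,0.4]]';  python3 - <<'E'
from h import *
plan(); snap('wrist','w19'); snap('top','t19')
im=np.load('pics/t19.npz')['im'][150:290,230:420,::-1]; cv2.imwrite('pics/t19c.png',cv2.resize(im,None,fx=4,fy=4,interpolation=cv2.INTER_CUBIC))
E
```

```text
time_s: 32.15
position: [0.595, 0.072, 0.1662]
orientation: [0.711, -0.703, -0.0, 0.0]
force: [0.6, -0.1, 0.3]
finger_gap: 0.0514
t 32.15 tcp [0.595  0.072  0.1662] yaw -89.33 tilt [-0.0007 -0.0001] F [ 0.6 -0.1  0.3] gap 0.0514 q [ 0.12  0.38  1.75 -0.    1.01  1.68]
```

View pics/w19.png

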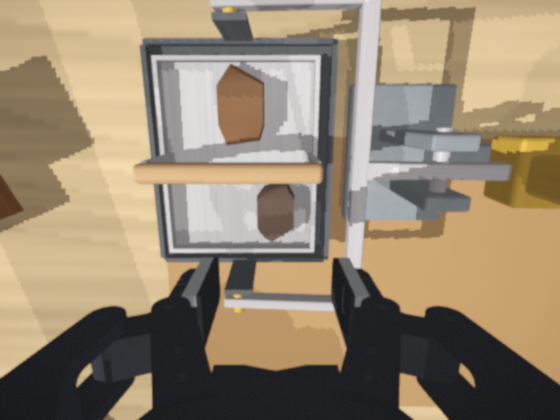

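View pics/t19c.png

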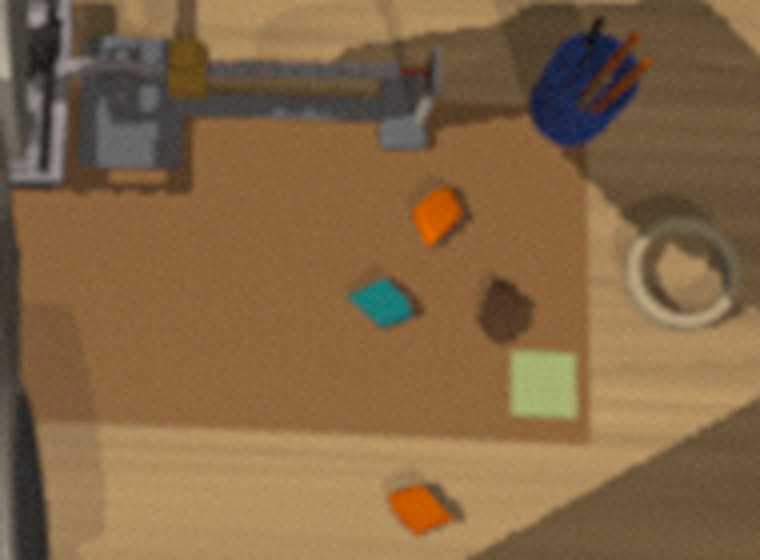

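```bash
python3 - <<'E'
from h import *
plan((.44,-.33,.2,-60))
E
```

```text
t 32.25 tcp [0.598  0.0724 0.1698] yaw -89.33 tilt [0.0072 0.0009] F [-0.1  0.5  0.2] gap 0.0513 q [0.12 0.38 1.75 0.   1.01 1.68]
  -> (0.44, -0.33, 0.2, -60) shift [40.05 16.25 -3.17] rot [-0.007 -0.001 -0.512]
```

```bash
python3 -m handwheel '[[1,1,-3,0,0,0,0.35],[5,4,-5,0,0,-0.1,0.35],[10,7,-6,0,0,-0.2,0.35],[15.5,10,-6,0,0,-0.3,0.35],[21,12,-6,0,0,-0.4,0.35],[27,14,-5,0,0,-0.512,0.35],[33,15,-4,0,0,-0.512,0.35],[38,16,-3,0,0,-0.512,0.35]]';python3 -m handwheel '[[2,0,0,0,0,0,0.35],[2,0,0,0,0,0,0.35],[2,0,0,0,0,0,0.35],[2,0,0,0,0,0,0.35],[2,0,0,0,0,0,0.35],[2,0,0,0,0,0,0.35],[2,0,0,0,0,0,0.35],[2,0,0,0,0,0,0.35]]'; python3 - <<'E'
from h import *
plan(); snap('wrist','w20')
rect('w20',.459,-.364,.016,out='r3')
E
```

```text
time_s: 33.25
position: [0.4389, -0.3118, 0.1946]
orientation: [0.866, -0.5, 0.0, 0.0]
force: [1.2, -0.9, 0.7]
finger_gap: 0.0556
time_s: 34.25
position: [0.4498, -0.3271, 0.1953]
orientation: [0.866, -0.5, 0.0, 0.0]
force: [0.5, -0.4, 0.6]
finger_gap: 0.0558
t 34.25 tcp [ 0.4498 -0.3271  0.1953] yaw -59.99 tilt [ 0. -0.] F [ 0.5 -0.4  0.6] gap 0.0558 q [-0.63  0.29  1.82 -0.    1.04  0.42]
```

View pics/w20.png

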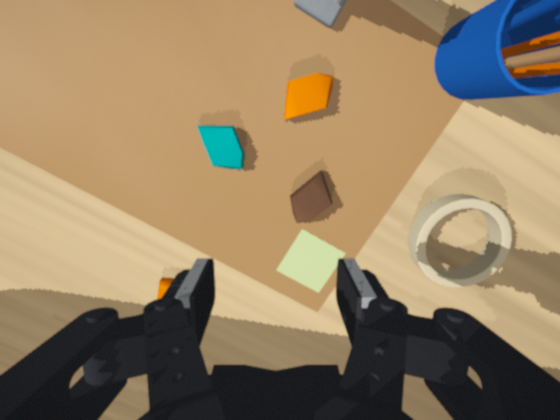

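View pics/r3.png

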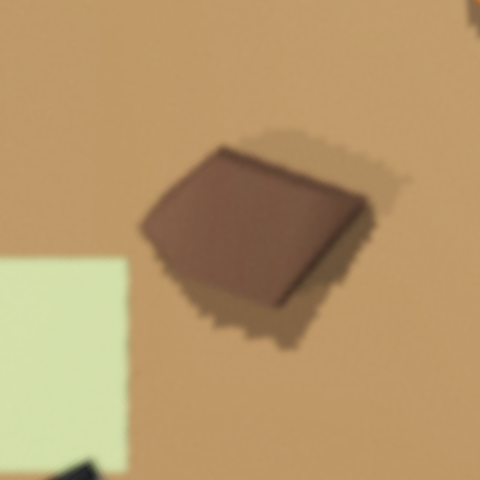

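```bash
python3 - <<'E'
from h import *
im=np.load('pics/w20.npz')['im'][160:235,275:350,::-1]
im=cv2.resize(im,None,fx=8,fy=8,interpolation=cv2.INTER_CUBIC); cv2.imwrite('pics/w20c.png',np.clip(im*1.6,0,255).astype(np.uint8))
E
```

```text
(no output)
```

View pics/w20c.png

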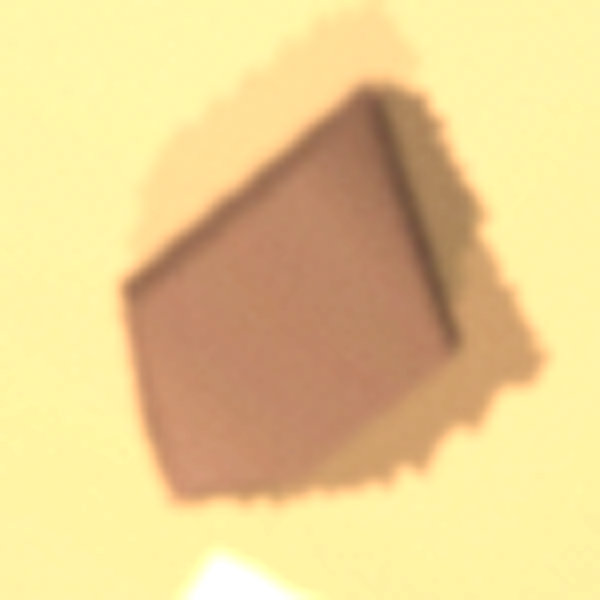

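```bash
python3 - <<'E'
from h import *
c=ray('w20',310.8,199.5,.017); print(c)
for p in [(365,90),(125,290),(455,345),(310,475),(175,500)]: print(ray('w20',275+p[0]/8-.4,160+p[1]/8-.4,.017))
plan((c[0],c[1],.07,-110))
E
```

```text
[ 0.4612 -0.3606  0.017 ]
[ 0.49   -0.3536  0.017 ]
[ 0.4542 -0.3411  0.017 ]
[ 0.4686 -0.3801  0.017 ]
[ 0.4453 -0.3734  0.017 ]
[ 0.434  -0.3604  0.017 ]
t 34.30 tcp [ 0.4498 -0.3271  0.1953] yaw -59.99 tilt [ 0. -0.] F [ 0.1 -0.7  0.6] gap 0.0557 q [-0.63  0.29  1.82  0.    1.04  0.42]
  -> (np.float64(0.4612), np.float64(-0.3606), 0.07, -110) shift [ 3.47  0.69 12.53] rot [-0.    -0.     0.873]
```

```bash
python3 -m handwheel '[[0.5,0.1,1,0,0,0.17,0.35],[1.2,0.3,3,0,0,0.34,0.35],[2,0.5,6,0,0,0.51,0.35],[3,0.6,9,0,0,0.68,0.35],[3.5,0.7,12,0,0,0.85,0.35],[3.5,0.7,12.5,0,0,0.87,0.35],[3.5,0.7,12.5,0,0,0.87,0.35],[3.5,0.7,12.5,0,0,0.87,0.35]]'; python3 - <<'E'
from h import *
plan((.4612,-.3606,.002,-110)); snap('wrist','w21')
E
```

```text
time_s: 35.3
position: [0.4619, -0.3613, 0.0716]
orientation: [-0.576, 0.818, -0.001, 0.0]
force: [-0.4, -0.1, 0.8]
finger_gap: 0.0557
t 35.30 tcp [ 0.4619 -0.3613  0.0716] yaw -109.71 tilt [ 0.0015 -0.0011] F [-0.4 -0.1  0.8] gap 0.0557 q [-0.67  0.49  1.84  0.    0.81  1.25]
  -> (0.4612, -0.3606, 0.002, -110) shift [-0.04  0.1   6.96] rot [-0.002 -0.001  0.005]
```

View pics/w21.png

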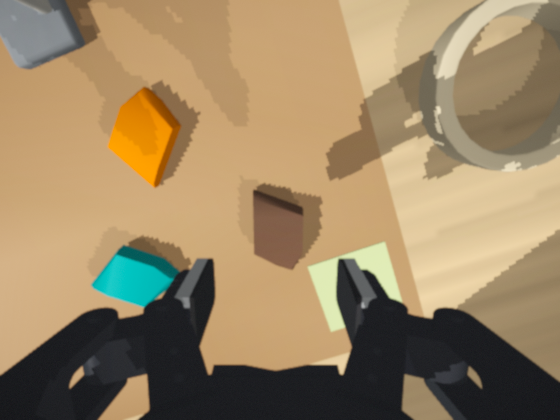

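Aligned (columns 253-303), and the turquoise decoy is clear of the left finger.

```bash
python3 -c "
from h import *
print(ray('top0',325.4,225.1,.016))"; python3 -m handwheel '[[0,0,3,0,0,0,0.35],[0,0.1,5.5,0,0,0,0.35],[0,0.1,6.9,0,0,0,0.35],[0,0.1,6.95,0,0,0,0.35],[0,0.1,6.95,0,0,0,1],[0,0.1,6.95,0,0,0,1],[0,0.1,6.95,0,0,0,1],[0,0.1,6.95,0,0,0,1]]' 50; python3 -m handwheel '[[0,0,0,0,0,0,1],[0,0,-2,0,0,0,1],[0,0,-5,0,0,0,1],[0,0,-9,0,0,0,1],[0,0,-13,0,0,0,1],[0,0,-17,0,0,0,1],[0,0,-18.5,0,0,0,1],[0,0,-18.5,0,0,0,1]]'; python3 - <<'E'
from h import *
plan((.595,.124,.19,-89.3)); snap('wrist','w22')
E
```

```text
[ 0.4611 -0.2609  0.016 ]
time_s: 36.35
position: [0.4611, -0.3612, 0.0021]
orientation: [-0.575, 0.818, -0.001, 0.0]
force: [-1.0, -0.7, 6.4]
finger_gap: 0.0303
time_s: 37.35
position: [0.4606, -0.3608, 0.1869]
orientation: [-0.575, 0.818, -0.001, 0.0]
force: [-0.1, -0.8, -1.5]
finger_gap: 0.0306
t 37.35 tcp [ 0.4606 -0.3608  0.1869] yaw -109.84 tilt [ 0.0018 -0.0014] F [-0.1 -0.8 -1.5] gap 0.0306 q [-0.67  0.34  1.76  0.    1.04  1.25]
  -> (0.595, 0.124, 0.19, -89.3) shift [-50.16   3.81  -0.35] rot [-0.002 -0.001 -0.358]
```

View pics/w22.png

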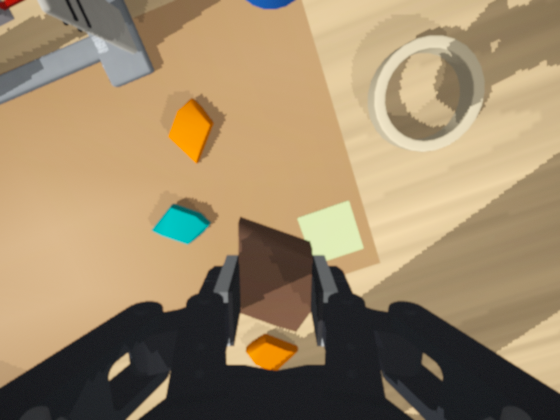

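```bash
python3 -m handwheel '[[-1.5,0,-0.5,0,0,0,1],[-4.5,0.3,-1,0,0,-0.02,1],[-9,0.7,-1.5,0,0,-0.05,1],[-14,1,-1.5,0,0,-0.1,1],[-19,1.4,-1.5,0,0,-0.14,1],[-24,1.8,-1.5,0,0,-0.18,1],[-29,2.2,-1.5,0,0,-0.22,1],[-34,2.6,-1.5,0,0,-0.26,1]]'; python3 - <<'E'
from h import *
plan((.595,.1245,.19,-89.3))
E
```

```text
time_s: 38.4
position: [0.5506, -0.0294, 0.1997]
orientation: [-0.677, 0.736, 0.001, -0.001]
force: [1.2, -0.6, -1.5]
finger_gap: 0.0301
t 38.40 tcp [ 0.5506 -0.0294  0.1997] yaw -94.85 tilt [-0.0022  0.0003] F [ 1.2 -0.6 -1.5] gap 0.0301 q [-0.06  0.27  1.82  0.    1.05  1.6 ]
  -> (0.595, 0.1245, 0.19, -89.3) shift [-15.71  -3.13   0.96] rot [ 0.002  0.    -0.097]
```

```bash
python3 -m handwheel '[[-4,-0.8,0,0,0,-0.03,1],[-8,-1.6,0.5,0,0,-0.06,1],[-12,-2.3,1,0,0,-0.09,1],[-15,-2.9,1,0,0,-0.097,1],[-15.7,-3.1,2,0,0,-0.097,1],[-15.7,-3.1,2.5,0,0,-0.097,1],[-15.7,-3.1,3,0,0,-0.097,1],[-15.7,-3.1,3,0,0,-0.097,1]]'; python3 - <<'E'
from h import *
plan((.595,.1245,.056,-89.3)); snap('wrist','w23')
E
```

```text
time_s: 39.4
position: [0.5951, 0.1208, 0.1702]
orientation: [0.711, -0.704, -0.0, 0.001]
force: [0.2, -0.9, -0.1]
finger_gap: 0.0305
t 39.40 tcp [0.5951 0.1208 0.1702] yaw -89.45 tilt [-0.0012 -0.0004] F [ 0.2 -0.9 -0.1] gap 0.0305 q [ 0.2   0.39  1.73 -0.    1.03  1.76]
  -> (0.595, 0.1245, 0.056, -89.3) shift [-3.700e-01 -1.000e-02  1.142e+01] rot [ 0.001 -0.    -0.003]
```

View pics/w23.png

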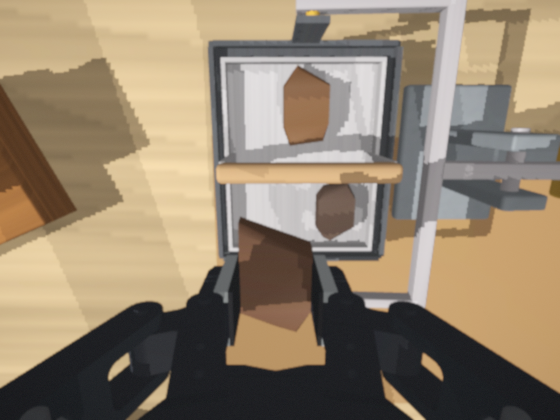

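```bash
python3 -m handwheel '[[-0.2,0,1,0,0,0,1],[-0.4,0,3,0,0,0,1],[-0.4,0,5,0,0,0,1],[-0.4,0,7,0,0,0,1],[-0.4,0,9,0,0,0,1],[-0.4,0,10.5,0,0,0,1],[-0.4,0,11.3,0,0,0,1],[-0.4,0,11.3,0,0,0,1]]';  python3 - <<'E'
from h import *
plan(); snap('wrist','w24')
E
```

```text
time_s: 40.45
position: [0.5954, 0.1258, 0.0573]
orientation: [0.711, -0.703, -0.0, 0.0]
force: [-0.0, 0.5, -0.8]
finger_gap: 0.0304
t 40.45 tcp [0.5954 0.1258 0.0573] yaw -89.38 tilt [-0.0008 -0.0001] F [-0.   0.5 -0.8] gap 0.0304 q [0.21 0.54 1.79 0.   0.81 1.77]
```

View pics/w24.png

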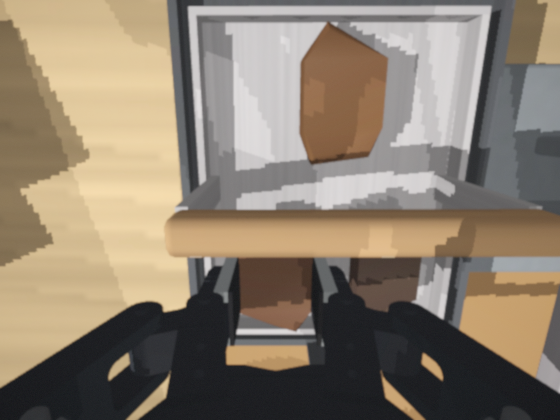

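```bash
python3 -m handwheel '[[0,0,0,0,0,0,0.57],[0,0,0,0,0,0,0.57],[0,0,0,0,0,0,0.57],[0,0,0,0,0,0,0.57],[0,0,0,0,0,0,0.57],[0,0,-3,0,0,0,0.57],[0,0,-7,0,0,0,0.5],[0,0,-11,0,0,0,0.5]]';  python3 - <<'E'
from h import *
plan(); snap('wrist','w25')
E
```

```text
time_s: 41.5
position: [0.5953, 0.1258, 0.1687]
orientation: [0.711, -0.703, -0.0, 0.0]
force: [0.6, 0.4, 0.1]
finger_gap: 0.0426
t 41.50 tcp [0.5953 0.1258 0.1687] yaw -89.38 tilt [-0.0005 -0.0001] F [0.6 0.4 0.1] gap 0.0426 q [ 0.21  0.39  1.73 -0.    1.02  1.77]
```

View pics/w25.png

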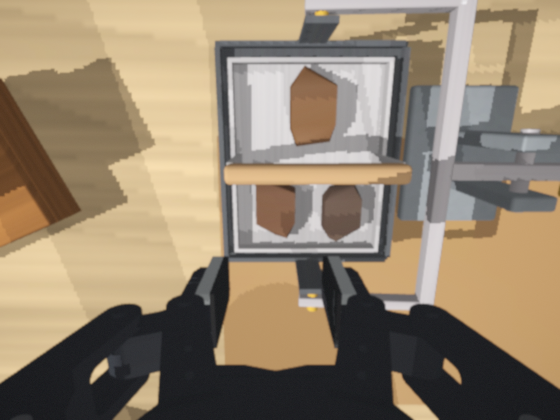

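All three sherds are in the tray. Now over to the poise knob.

```bash
python3 - <<'E'
from h import *
plan((.636,-.085,.21,-89.3))
E
```

```text
t 41.55 tcp [0.5982 0.1264 0.1744] yaw -89.38 tilt [0.0067 0.0014] F [2.  1.2 3.8] gap 0.0432 q [ 0.21  0.39  1.72 -0.    1.03  1.77]
  -> (0.636, -0.085, 0.21, -89.3) shift [21.17 -3.58 -3.56] rot [-0.007  0.001 -0.001]
```

```bash
python3 -m handwheel '[[0,0,-3,0,0,0,0.5],[3,-0.5,-4,0,0,0,0.5],[7,-1,-4,0,0,0,0.5],[12,-2,-4,0,0,0,0.5],[17,-3,-4,0,0,0,0.5],[21.1,-4,-4,0,0,0,0.5],[21.1,-4,-4,0,0,0,0.5],[21.1,-4,-4,0,0,0,0.5]]'; python3 - <<'E'
from h import *
plan(); snap('wrist','w26'); snap('top','t26'); snap('scene','s26')
im=np.load('pics/s26.npz')['im'][170:320,140:340,::-1]; cv2.imwrite('pics/s26c.png',cv2.resize(im,None,fx=4,fy=4,interpolation=cv2.INTER_CUBIC))
E
```

```text
time_s: 42.55
position: [0.6375, -0.0844, 0.2075]
orientation: [0.711, -0.703, -0.0, 0.0]
force: [0.2, -0.8, -0.6]
finger_gap: 0.0427
t 42.55 tcp [ 0.6375 -0.0844  0.2075] yaw -89.42 tilt [-0.0006  0.0005] F [ 0.2 -0.8 -0.6] gap 0.0427 q [-0.13  0.4   1.61  0.    1.12  1.43]
```

View pics/w26.png

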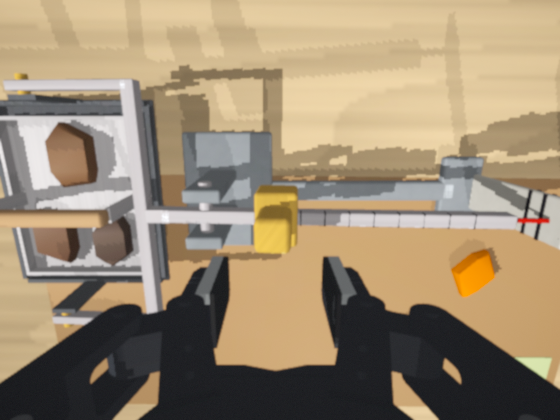

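View pics/s26c.png

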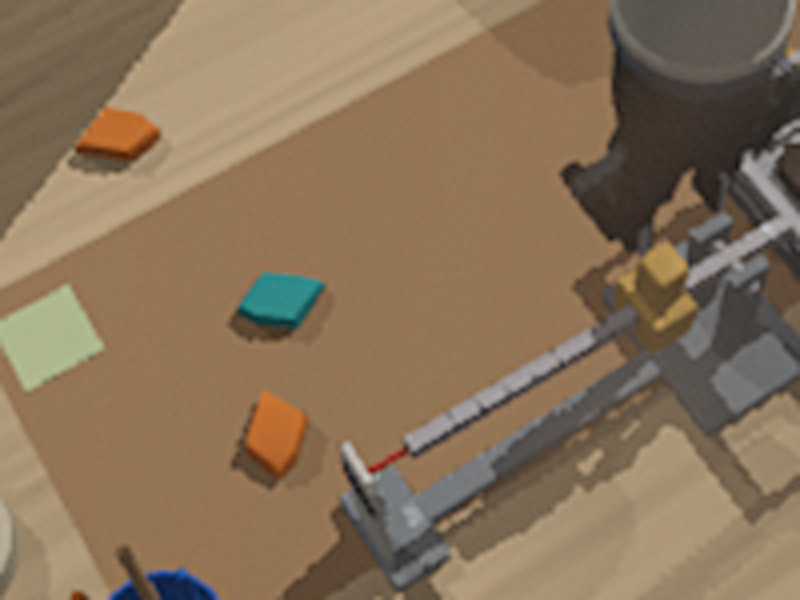

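View pics/t26.png

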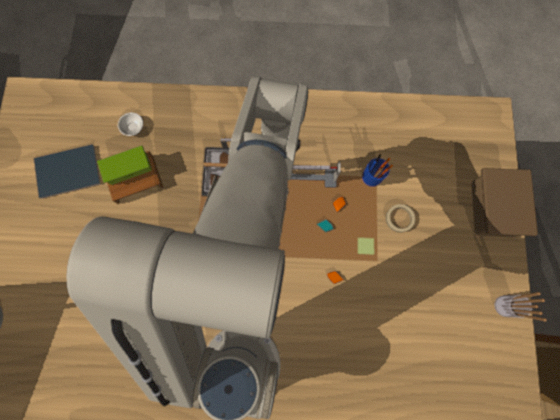

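```bash
python3 - <<'E'
from h import *
for z in (.150,.153): print(ray('w26',278,206,z), ray('w26',258,206,z),ray('w26',298,206,z),ray('w26',278,187,z))
im=np.load('pics/w26.npz')['im'][170:270,220:560,::-1]; cv2.imwrite('pics/w26c.png',cv2.resize(im,None,fx=2.3,fy=2.3*2,interpolation=cv2.INTER_CUBIC))
plan((.636,-.087,.128,-89.3))
E
```

```text
[ 0.6546 -0.0854  0.15  ] [ 0.6545 -0.073   0.15  ] [ 0.6548 -0.0978  0.15  ] [ 0.6666 -0.0852  0.15  ]
[ 0.6554 -0.0853  0.153 ] [ 0.6553 -0.0731  0.153 ] [ 0.6555 -0.0976  0.153 ] [ 0.6672 -0.0852  0.153 ]
t 42.70 tcp [ 0.6376 -0.0835  0.2077] yaw -89.31 tilt [-0.0003  0.0002] F [-1.  -0.1 -1.1] gap 0.0425 q [-0.13  0.4   1.61  0.    1.12  1.43]
  -> (0.636, -0.087, 0.128, -89.3) shift [0.35 0.16 7.97] rot [ 0.  0. -0.]
```

View pics/w26c.png

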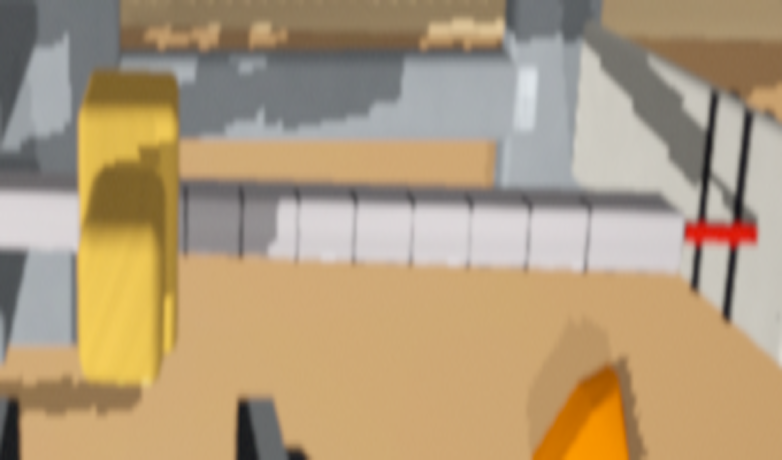

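```bash
python3 -m handwheel '[[-0.05,0.1,2,0,0,0,0.5],[-0.05,0.1,4,0,0,0,0.5],[-0.05,0.1,6,0,0,0,0.5],[-0.05,0.1,7.5,0,0,0,0.5],[-0.05,0.1,8,0,0,0,0.5],[-0.05,0.1,8,0,0,0,0.65],[-0.05,0.1,8,0,0,0,0.65],[-0.05,0.1,8,0,0,0,0.65]]' 20; python3 - <<'E'
from h import *
plan((.637,-.161,.128,-89.3)); snap('wrist','w27')
E
```

```text
time_s: 43.7
position: [0.6373, -0.0843, 0.1285]
orientation: [0.711, -0.703, 0.0, -0.0]
force: [-0.1, -0.1, -0.2]
finger_gap: 0.0297
t 43.70 tcp [ 0.6373 -0.0843  0.1285] yaw -89.38 tilt [ 0.0011 -0.0002] F [-0.1 -0.1 -0.2] gap 0.0297 q [-0.13  0.49  1.68 -0.    0.98  1.43]
  -> (0.637, -0.161, 0.128, -89.3) shift [7.67 0.11 0.05] rot [-0.001 -0.    -0.001]
```

View pics/w27.png

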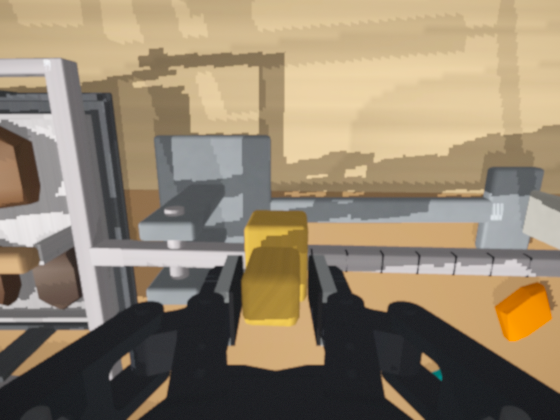

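The knob sits in the cage between the fingers. Pushing the poise outwards.

```bash
python3 -m handwheel '[[0.3,0,0,0,0,0,0.65],[1,0,0,0,0,0,0.65],[2,0,0,0,0,0,0.65],[3,0,0,0,0,0,0.65],[4,0,0,0,0,0,0.65],[5,0.05,0,0,0,0,0.65],[6,0.05,0,0,0,0,0.65],[7,0.1,0,0,0,0,0.65]]'; python3 -m handwheel '[[0.3,0,0,0,0,0,0.65],[0.6,0,0,0,0,0,0.65],[0.8,0,0,0,0,0,0.65],[1,0,0,0,0,0,0.65],[1,0,0,0,0,0,0.65],[1,0,0,0,0,0,0.65],[1,0,0,0,0,0,0.65],[1,0,0,0,0,0,0.65]]';  python3 - <<'E'
from h import *
plan(); snap('wrist','w28')
E
```

```text
time_s: 44.75
position: [0.6367, -0.155, 0.1277]
orientation: [0.711, -0.703, 0.0, -0.0]
force: [1.7, 2.4, -0.2]
finger_gap: 0.0299
time_s: 45.75
position: [0.6366, -0.1642, 0.1278]
orientation: [0.711, -0.703, -0.0, 0.0]
force: [-0.4, 0.8, 0.4]
finger_gap: 0.0295
t 45.75 tcp [ 0.6366 -0.1642  0.1278] yaw -89.38 tilt [-0.0002 -0.    ] F [-0.4  0.8  0.4] gap 0.0295 q [-0.25  0.51  1.64 -0.    0.99  1.31]
```

View pics/w28.png

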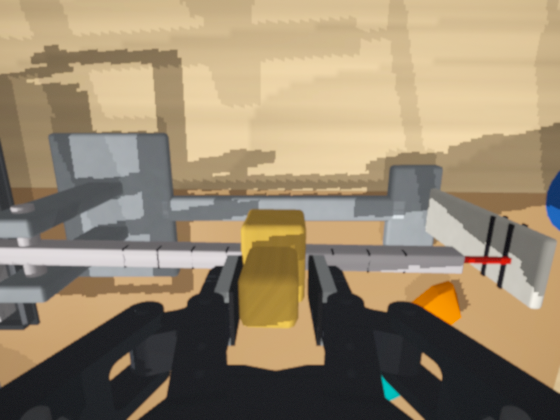

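```bash
cat >> h.py <<'E'
B=np.array([.635,-.031]); BY=np.array([-.0122,.9999])
def tip(f):
    for a in (-.06,-.03,0,.03,.06):
        P=[[*(B-BY*d*np.cos(a)),.1-d*np.sin(a)] for d in (.232,.255)]; print(a,proj(f,P).tolist())
E
python3 - <<'E'
from h import *
tip('w28'); print('w26'); tip('w26')
for f,n in (('w28','w28c'),):
    im=np.load('pics/w28.npz')['im'][180:310,400:560,::-1]; cv2.imwrite('pics/w28c.png',cv2.resize(im,None,fx=4.5,fy=4.5,interpolation=cv2.INTER_CUBIC))
E
```

```text
-0.06 [[469.5, 259.4], [516.5, 260.4]]
-0.03 [[462.7, 254.1], [507.0, 254.6]]
0 [[456.0, 249.2], [497.9, 249.1]]
0.03 [[449.4, 244.7], [489.0, 244.2]]
0.06 [[443.0, 240.4], [480.5, 239.5]]
w26
-0.06 [[516.6, 218.1], [549.0, 218.5]]
-0.03 [[510.6, 215.5], [541.5, 215.7]]
0 [[504.7, 213.0], [534.1, 213.0]]
0.03 [[498.8, 210.7], [526.8, 210.4]]
0.06 [[492.9, 208.5], [519.7, 208.0]]
```

View pics/w28c.png

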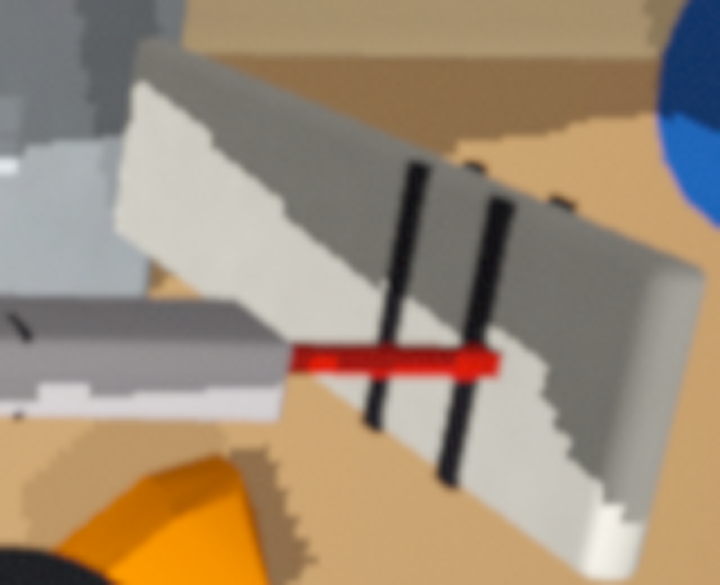

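Tip is still at the pan-down stop (row 260). I'll push on 10 mm, back off and look.

```bash
python3 -m handwheel '[[0.3,0,0,0,0,0,0.65],[0.6,0,0,0,0,0,0.65],[1,0,0,0,0,0,0.65],[1,0,0,0,0,0,0.65],[0.8,0,0,0,0,0,0.65],[0.8,0,0,0,0,0,0.65],[0.8,0,0,0,0,0,0.65],[0.8,0,0,0,0,0,0.65]]'; python3 - <<'E'
from h import *
plan(); snap('wrist','w29'); tip('w29')
im=np.load('pics/w29.npz')['im'][180:310,400:560,::-1]; cv2.imwrite('pics/w29c.png',cv2.resize(im,None,fx=4.5,fy=4.5,interpolation=cv2.INTER_CUBIC))
E
```

```text
time_s: 46.8
position: [0.6368, -0.1722, 0.1278]
orientation: [0.711, -0.703, 0.0, 0.0]
force: [0.4, -0.1, -0.6]
finger_gap: 0.0296
t 46.80 tcp [ 0.6368 -0.1722  0.1278] yaw -89.38 tilt [ 0.     -0.0001] F [ 0.4 -0.1 -0.6] gap 0.0296 q [-0.27  0.51  1.64 -0.    0.99  1.29]
-0.06 [[453.7, 259.7], [500.6, 260.7]]
-0.03 [[447.5, 254.4], [491.8, 254.8]]
0 [[441.4, 249.5], [483.2, 249.4]]
0.03 [[435.3, 244.9], [475.0, 244.4]]
0.06 [[429.3, 240.7], [467.0, 239.8]]
```

View pics/w29c.png

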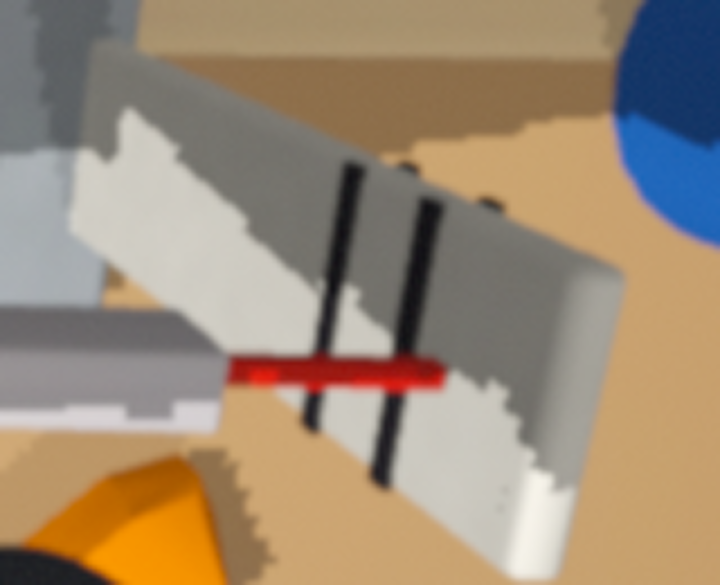

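```bash
python3 -m handwheel '[[0.4,0,0,0,0,0,0.65],[0.8,0,0,0,0,0,0.65],[1.2,0,0,0,0,0,0.65],[1.5,0,0,0,0,0,0.65],[1.3,0,0,0,0,0,0.65],[1.3,0,0,0,0,0,0.65],[1.3,0,0,0,0,0,0.65],[1.3,0,0,0,0,0,0.65]]'; python3 - <<'E'
from h import *
plan(); snap('wrist','w30'); tip('w30')
im=np.load('pics/w30.npz')['im'][180:310,380:540,::-1]; cv2.imwrite('pics/w30c.png',cv2.resize(im,None,fx=4.5,fy=4.5,interpolation=cv2.INTER_CUBIC))
E
```

```text
time_s: 47.85
position: [0.637, -0.1853, 0.1279]
orientation: [0.711, -0.703, 0.0, 0.0]
force: [0.1, 0.1, 0.7]
finger_gap: 0.0299
t 47.85 tcp [ 0.637  -0.1853  0.1279] yaw -89.37 tilt [ 0.0001 -0.0001] F [0.1 0.1 0.7] gap 0.0299 q [-0.29  0.52  1.63 -0.    1.    1.27]
-0.06 [[428.2, 259.7], [474.8, 260.7]]
-0.03 [[423.0, 254.4], [467.1, 254.8]]
0 [[417.7, 249.5], [459.6, 249.4]]
0.03 [[412.5, 244.9], [452.2, 244.4]]
0.06 [[407.3, 240.7], [445.1, 239.8]]
```

View pics/w30c.png

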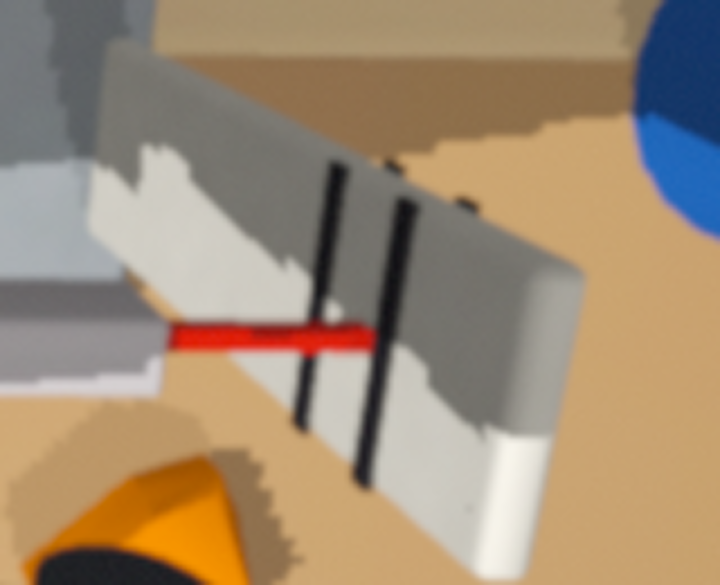

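Beam is off the stop, at about -0.02 rad. About 4.5 mm more.

```bash
python3 -m handwheel '[[0.2,0,0,0,0,0,0.65],[0.4,0,0,0,0,0,0.65],[0.65,0,0,0,0,0,0.65],[0.65,0,0,0,0,0,0.65],[0.35,0,0,0,0,0,0.65],[0.35,0,0,0,0,0,0.65],[0.35,0,0,0,0,0,0.65],[0.35,0,0,0,0,0,0.65]]'; python3 -m handwheel '[[0,0,0,0,0,0,0.5],[0,0,0,0,0,0,0.5],[0,0,0,0,0,0,0.5],[0,0,-2,0,0,0,0.5],[0,0,-4,0,0,0,0.5],[0,0,-6,0,0,0,0.5],[0,0,-7,0,0,0,0.5],[0,0,-7,0,0,0,0.5]]';python3 -m handwheel '[[0,0,0,0,0,0,0.5],[0,0,0,0,0,0,0.5],[0,0,0,0,0,0,0.5],[0,0,0,0,0,0,0.5],[0,0,0,0,0,0,0.5],[0,0,0,0,0,0,0.5],[0,0,0,0,0,0,0.5],[0,0,0,0,0,0,0.5]]'; python3 - <<'E'
from h import *
plan(); snap('wrist','w31'); tip('w31')
im=np.load('pics/w31.npz')['im'][150:280,360:520,::-1]; cv2.imwrite('pics/w31c.png',cv2.resize(im,None,fx=4.5,fy=4.5,interpolation=cv2.INTER_CUBIC))
E
```

```text
time_s: 48.9
position: [0.637, -0.1888, 0.1278]
orientation: [0.711, -0.703, 0.0, 0.0]
force: [-0.1, -0.4, -0.7]
finger_gap: 0.0301
time_s: 49.9
position: [0.6375, -0.1889, 0.199]
orientation: [0.711, -0.703, 0.001, -0.0]
force: [-0.9, 0.8, -0.5]
finger_gap: 0.0427
time_s: 50.9
position: [0.637, -0.1887, 0.1978]
orientation: [0.711, -0.703, 0.0, 0.0]
force: [0.4, -0.4, 0.3]
finger_gap: 0.0428
t 50.90 tcp [ 0.637  -0.1887  0.1978] yaw -89.38 tilt [ 0. -0.] F [ 0.4 -0.4  0.3] gap 0.0428 q [-0.29  0.44  1.57 -0.    1.12  1.27]
-0.06 [[379.7, 220.0], [412.7, 220.5]]
-0.03 [[377.2, 217.3], [409.0, 217.5]]
0 [[374.6, 214.7], [405.2, 214.6]]
0.03 [[371.9, 212.2], [401.3, 211.9]]
0.06 [[369.0, 209.9], [397.4, 209.4]]
```

View pics/w31c.png

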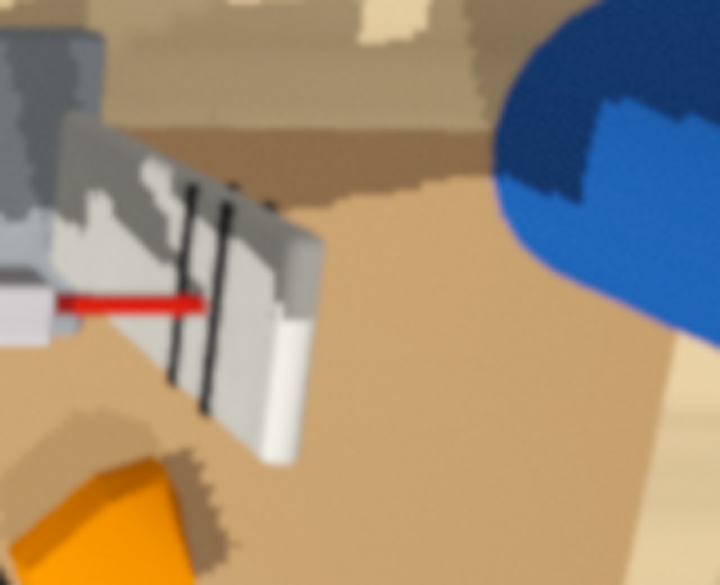

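View pics/w31.png

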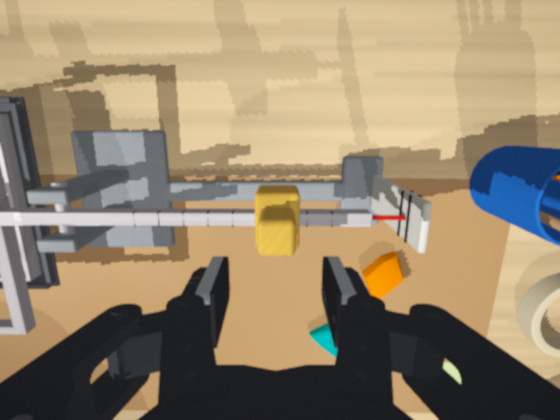

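The tip seems to sit between the marks, but parallax could mislead from this steep view. I'll pitch the wrist camera to look along the beam.

```bash
python3 - <<'E'
from h import *
s=monitor.read_state(); R=Ro.from_quat(s['orientation'])
a=np.radians(46); T=Ro.from_matrix(np.c_[[1,0,0],[0,-np.cos(a),np.sin(a)],[0,-np.sin(a),-np.cos(a)]])
print((R.inv().apply(np.array([.637,-.20,.22])-s['position'])*100).round(2),(R.inv()*T).as_rotvec().round(3),np.degrees((R.inv()*T).magnitude()))
# first to yaw 0 at x .637,y -.15,z .25
plan((.637,-.17,.26,0))
E
```

```text
[ 1.13  0.01 -2.22] [-0.63   0.623 -1.468] 98.25159326266412
t 50.95 tcp [ 0.637  -0.1887  0.1978] yaw -89.38 tilt [ 0. -0.] F [ 0.3 -0.1 -0.1] gap 0.0427 q [-0.29  0.44  1.57 -0.    1.12  1.27]
  -> (0.637, -0.17, 0.26, 0) shift [-1.87 -0.02 -6.22] rot [-0.   -0.   -1.56]
```

```bash
python3 -m handwheel '[[0,0,-3,0,0,-0.18,0.5],[0,0,-5,0,0,-0.36,0.5],[0,0,-6,0,0,-0.54,0.5],[0,0,-6,0,0,-0.72,0.5],[0,0,-6,0,0,-0.9,0.5],[0,0,-6,0,0,-1.08,0.5],[0,0,-6,0,0,-1.26,0.5],[0,0,-6,0,0,-1.44,0.5]]'; python3 - <<'E'
from h import *
s=monitor.read_state(); R=Ro.from_quat(s['orientation'])
a=np.radians(46); T=Ro.from_matrix(np.c_[[1,0,0],[0,-np.cos(a),np.sin(a)],[0,-np.sin(a),-np.cos(a)]])
print((R.inv().apply(np.array([.637,-.20,.22])-s['position'])*100).round(2),(R.inv()*T).as_rotvec().round(3),np.degrees((R.inv()*T).magnitude()));plan()
E
```

```text
time_s: 51.95
position: [0.6369, -0.1887, 0.2578]
orientation: [0.998, -0.057, -0.0, 0.0]
force: [0.1, 0.2, 0.4]
finger_gap: 0.0427
[0.13 1.12 3.78] [-0.802  0.046 -0.108] 46.435853944209676
t 51.95 tcp [ 0.6369 -0.1887  0.2578] yaw -6.54 tilt [-0. -0.] F [0.1 0.2 0.4] gap 0.0427 q [-0.29  0.39  1.52 -0.    1.23 -0.18]
```

```bash
python3 -m handwheel '[[0,0.2,0,-0.15,0.01,-0.02,0.5],[0,0.4,0.5,-0.3,0.02,-0.04,0.5],[0,0.6,1,-0.45,0.03,-0.06,0.5],[0.1,0.8,2,-0.6,0.03,-0.08,0.5],[0.1,1,3,-0.72,0.04,-0.1,0.5],[0.1,1.1,3.8,-0.8,0.046,-0.108,0.5],[0.1,1.1,3.8,-0.8,0.046,-0.108,0.5],[0.1,1.1,3.8,-0.8,0.046,-0.108,0.5]]'; python3 - <<'E'
from h import *
plan(); snap('wrist','w32'); tip('w32')
im=np.load('pics/w32.npz')['im'][150:300,180:380,::-1]; cv2.imwrite('pics/w32c.png',cv2.resize(im,None,fx=4,fy=4,interpolation=cv2.INTER_CUBIC))
E
```

```text
time_s: 52.95
position: [0.6371, -0.1998, 0.2204]
orientation: [0.921, -0.003, -0.001, 0.389]
force: [-0.0, 0.4, -0.1]
finger_gap: 0.0425
t 52.95 tcp [ 0.6371 -0.1998  0.2204] yaw -0.35 tilt [-0.0035 -0.7169] F [-0.   0.4 -0.1] gap 0.0425 q [ 0.07  0.5   1.69 -0.87  1.2   0.51]
-0.06 [[276.9, 167.7], [277.3, 185.2]]
-0.03 [[276.9, 160.8], [277.3, 178.0]]
0 [[276.9, 154.0], [277.3, 170.8]]
0.03 [[276.9, 147.2], [277.2, 163.6]]
0.06 [[276.8, 140.3], [277.2, 156.4]]
```

View pics/w32c.png

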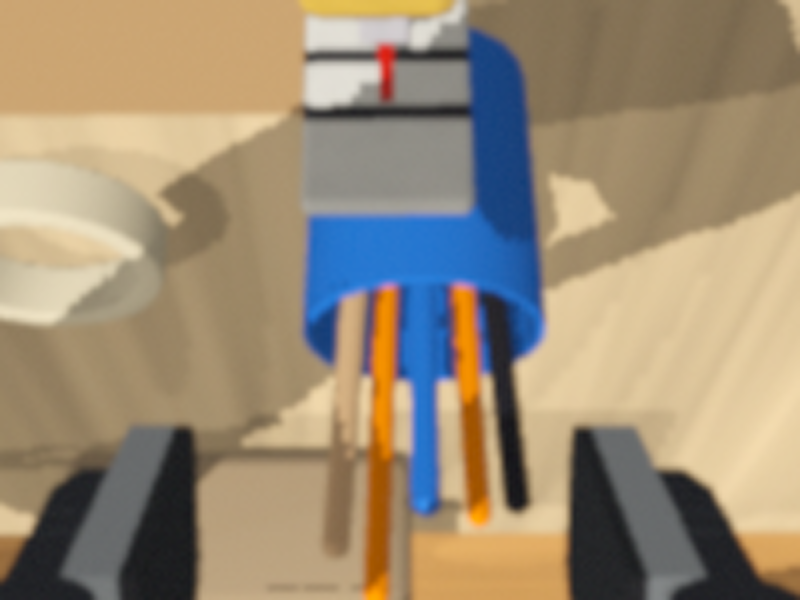

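View pics/w32.png

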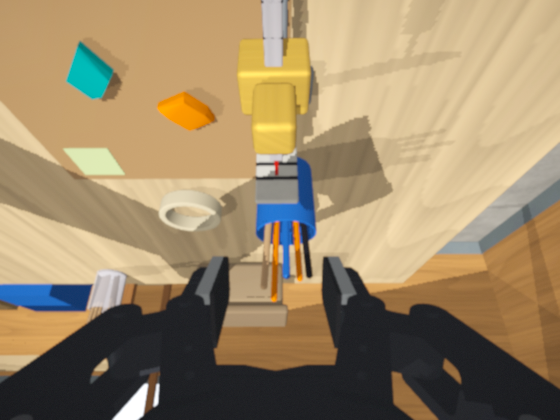

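```bash
python3 - <<'E'
from h import *
for d in (.250,.253,.256,.258):
    print(d,[proj('w32',[*(B-BY*d),z])[0].tolist() for z in (.093,.1,.107)])
E
```

```text
0.25 [[277.2, 160.8], [277.2, 167.3], [277.2, 174.0]]
0.253 [[277.2, 162.9], [277.2, 169.4], [277.3, 176.1]]
0.256 [[277.3, 165.0], [277.3, 171.4], [277.3, 178.1]]
0.258 [[277.3, 166.3], [277.3, 172.8], [277.3, 179.4]]
```

Low view: marks at rows 164 and 177.5, tip end at about row 174.5. So the tip is inside the marks but off-centre on the high side, at about -0.02 rad. I'll push out 5 mm more, so back over the knob.

```bash
python3 - <<'E'
from h import *
plan((.637,-.1888,.258,-6.5))
E
```

```text
t 53.00 tcp [ 0.6371 -0.2002  0.2208] yaw -0.37 tilt [-0.0033 -0.717 ] F [ 1.3 -0.3  0.3] gap 0.0426 q [ 0.07  0.5   1.69 -0.87  1.2   0.51]
  -> (0.637, -0.1888, 0.258, -6.5) shift [-0.01  1.88 -3.41] rot [ 0.799 -0.045  0.1  ]
```

```bash
python3 -m handwheel '[[0,0.3,-1,0.15,0,0.02,0.5],[0,0.6,-2,0.3,-0.02,0.04,0.5],[0,1,-3,0.45,-0.03,0.06,0.5],[0,1.5,-3.3,0.6,-0.03,0.08,0.5],[0,1.9,-3.4,0.75,-0.04,0.1,0.5],[0,1.9,-3.4,0.8,-0.045,0.1,0.5],[0,1.9,-3.4,0.8,-0.045,0.1,0.5],[0,1.9,-3.4,0.8,-0.045,0.1,0.5]]'; python3 -m handwheel '[[0,0,0,0,0,0.18,0.5],[0,0,0,0,0,0.36,0.5],[0,0,0,0,0,0.54,0.5],[0,0,0,0,0,0.72,0.5],[0,0,1,0,0,0.9,0.5],[0,0,3,0,0,1.08,0.5],[0,0,5,0,0,1.26,0.5],[0,0,6,0,0,1.44,0.5]]'; python3 - <<'E'
from h import *
plan((.637,-.1875,.128,-89.3)); snap('wrist','w33')
im=np.load('pics/w33.npz')['im'][160:300,200:440,::-1]; cv2.imwrite('pics/w33c.png',cv2.resize(im,None,fx=3.3,fy=3.3,interpolation=cv2.INTER_CUBIC))
E
```

```text
time_s: 54.0
position: [0.6368, -0.1888, 0.2577]
orientation: [0.998, -0.056, -0.001, 0.001]
force: [0.0, 0.8, -0.4]
finger_gap: 0.0424
time_s: 55.0
position: [0.6362, -0.1874, 0.196]
orientation: [0.712, -0.702, -0.001, 0.001]
force: [-0.2, -0.5, -0.5]
finger_gap: 0.0429
t 55.00 tcp [ 0.6362 -0.1874  0.196 ] yaw -89.19 tilt [-0.0034 -0.0003] F [-0.2 -0.5 -0.5] gap 0.0429 q [-0.29  0.45  1.58 -0.    1.12  1.27]
  -> (0.637, -0.1875, 0.128, -89.3) shift [ 0.01 -0.1   6.8 ] rot [ 0.003 -0.     0.002]
```

View pics/w33c.png

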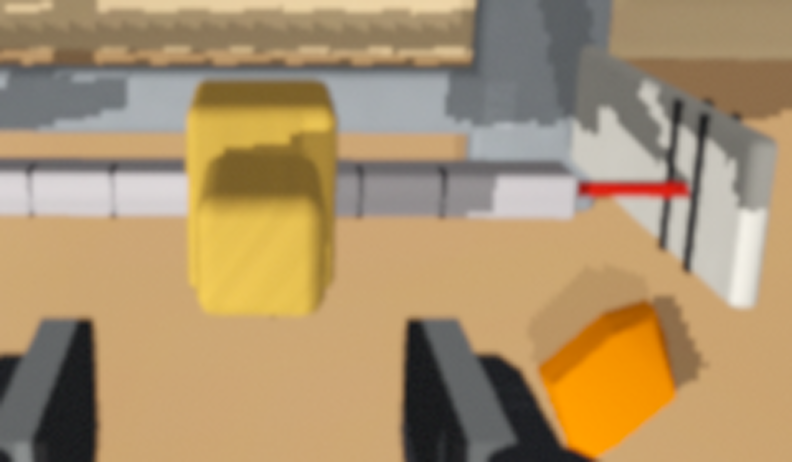

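```bash
python3 - <<'E'
from h import *
print(ray('w33',279.2,240,.151), ray('w33',259,240,.151),ray('w33',299.4,240,.151))
E
python3 -m handwheel '[[0,-0.05,1.5,0,0,0,0.5],[0,-0.05,3,0,0,0,0.5],[0,-0.05,4.5,0,0,0,0.5],[0,-0.05,6,0,0,0,0.5],[0,-0.05,6.8,0,0,0,0.5],[0,-0.05,6.8,0,0,0,0.65],[0,-0.05,6.8,0,0,0,0.65],[0,-0.05,6.8,0,0,0,0.65]]'; python3 - <<'E'
from h import *
plan(); snap('wrist','w34'); tip('w34')
im=np.load('pics/w34.npz')['im'][180:340,200:500,::-1]; cv2.imwrite('pics/w34c.png',cv2.resize(im,None,fx=2.6,fy=2.6,interpolation=cv2.INTER_CUBIC))
E
```

```text
[ 0.6354 -0.1893  0.151 ] [ 0.6352 -0.1772  0.151 ] [ 0.6356 -0.2014  0.151 ]
time_s: 56.05
position: [0.6373, -0.1887, 0.1298]
orientation: [0.714, -0.701, -0.0, 0.0]
force: [0.3, -0.4, -0.5]
finger_gap: 0.0299
t 56.05 tcp [ 0.6373 -0.1887  0.1298] yaw -88.95 tilt [-0.0011 -0.0003] F [ 0.3 -0.4 -0.5] gap 0.0299 q [-0.29  0.52  1.62 -0.    1.    1.26]
-0.06 [[419.5, 259.7], [465.5, 261.0]]
-0.03 [[414.7, 254.5], [458.2, 255.2]]
0 [[409.8, 249.6], [451.1, 249.8]]
0.03 [[404.9, 245.1], [444.2, 244.8]]
0.06 [[400.0, 240.9], [437.4, 240.2]]
```

View pics/w34c.png

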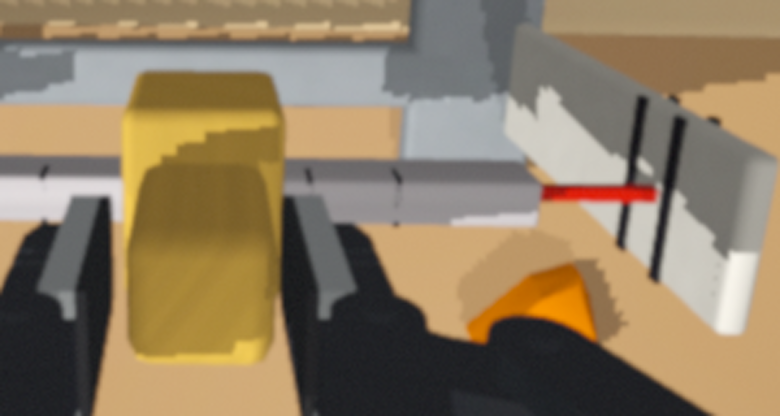

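```bash
python3 -m handwheel '[[0.2,0,0,0,0,0,0.65],[0.4,0,0,0,0,0,0.65],[0.6,0,0,0,0,0,0.65],[0.73,0,0,0,0,0,0.65],[0.73,0,0,0,0,0,0.65],[0.4,0,0,0,0,0,0.65],[0.4,0,0,0,0,0,0.5],[0.4,0,0,0,0,0,0.5]]'; python3 -m handwheel '[[0,0,-2,0,0,0,0.5],[0,0,-4,0,0,0,0.5],[0,0,-7,0,0,-0.15,0.5],[0,0,-10,0,0,-0.33,0.5],[0,0,-13,0,0,-0.51,0.5],[0,0,-13,0,0,-0.69,0.5],[0,0,-13,0,0,-0.87,0.5],[0,0,-13,0,0,-1.05,0.5]]'; python3 - <<'E'
from h import *
plan()
s=monitor.read_state(); R=Ro.from_quat(s['orientation'])
a=np.radians(46); T=Ro.from_matrix(np.c_[[1,0,0],[0,-np.cos(a),np.sin(a)],[0,-np.sin(a),-np.cos(a)]])
D=R.inv()*T
print((R.inv().apply(np.array([.637,-.20,.22])-s['position'])*100).round(2),D.as_rotvec().round(3),np.degrees(D.magnitude()))
E
```

```text
time_s: 57.1
position: [0.637, -0.1926, 0.1291]
orientation: [0.714, -0.701, -0.001, 0.001]
force: [-0.9, -0.4, 0.7]
finger_gap: 0.0425
time_s: 58.1
position: [0.6376, -0.1927, 0.2613]
orientation: [0.969, -0.246, 0.0, 0.0]
force: [0.5, -0.1, 0.3]
finger_gap: 0.0426
t 58.10 tcp [ 0.6376 -0.1927  0.2613] yaw -28.45 tilt [ 0.     -0.0007] F [ 0.5 -0.1  0.3] gap 0.0426 q [-0.3   0.39  1.51 -0.    1.24  0.2 ]
[0.29 0.67 4.13] [-0.785  0.199 -0.469] 53.64172936890824
```

```bash
python3 -m handwheel '[[0.2,0.4,0,-0.13,0.03,-0.08,0.5],[0.4,0.8,1,-0.26,0.06,-0.16,0.5],[0.6,1.2,2,-0.39,0.1,-0.24,0.5],[0.8,1.6,3,-0.52,0.13,-0.32,0.5],[1,2,4.5,-0.66,0.16,-0.4,0.5],[1.2,2.4,6,-0.785,0.199,-0.469,0.5],[1.2,2.4,6.1,-0.785,0.199,-0.469,0.5],[1.2,2.4,6.1,-0.785,0.199,-0.469,0.5]]'; python3 - <<'E'
from h import *
plan(); snap('wrist','w35')
for d in (.2545,.256,.258):
    print(d,[proj('w35',[*(B-BY*d),z])[0].tolist() for z in (.093,.1,.107)])
im=np.load('pics/w35.npz')['im'][110:230,200:360,::-1]; cv2.imwrite('pics/w35c.png',cv2.resize(im,None,fx=5,fy=5,interpolation=cv2.INTER_CUBIC))
E
```

```text
time_s: 59.1
position: [0.637, -0.2195, 0.1998]
orientation: [0.921, -0.004, -0.001, 0.389]
force: [-0.6, -0.7, 0.8]
finger_gap: 0.0428
t 59.10 tcp [ 0.637  -0.2195  0.1998] yaw -0.47 tilt [-0.0053 -0.7173] F [-0.6 -0.7  0.8] gap 0.0428 q [ 0.04  0.52  1.7  -0.9   1.16  0.53]
0.2545 [[277.6, 169.7], [277.7, 177.0], [277.7, 184.4]]
0.256 [[277.6, 170.8], [277.7, 178.1], [277.7, 185.5]]
0.258 [[277.7, 172.3], [277.7, 179.5], [277.8, 186.9]]
```

View pics/w35c.png

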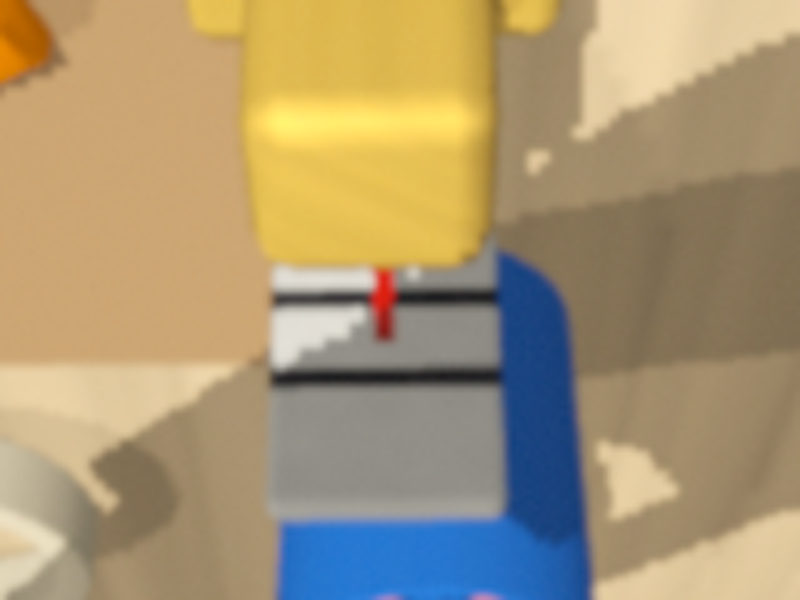

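The tip end (row 177.6) is now midway between the marks (169.6 and 185.4). I'll wait two more seconds, hand clear, and confirm it holds.

```bash
for i in 1 2 3; do python3 -m handwheel '[[0,0,0,0,0,0,0.5],[0,0,0,0,0,0,0.5],[0,0,0,0,0,0,0.5],[0,0,0,0,0,0,0.5],[0,0,0,0,0,0,0.5],[0,0,0,0,0,0,0.5],[0,0,0,0,0,0,0.5],[0,0,0,0,0,0,0.5]]' | head -1; done; python3 - <<'E'
from h import *
plan((.637,-.15,.30,-5)); snap('wrist','w36'); snap('scene','s36')
im=np.load('pics/w36.npz')['im'][110:230,200:360,::-1]; cv2.imwrite('pics/w36c.png',cv2.resize(im,None,fx=5,fy=5,interpolation=cv2.INTER_CUBIC))
im=np.load('pics/s36.npz')['im'][110:320,140:420,::-1]; cv2.imwrite('pics/s36c.png',cv2.resize(im,None,fx=2.8,fy=2.8,interpolation=cv2.INTER_CUBIC))
E
```

```text
time_s: 60.15
time_s: 61.15
time_s: 62.15
t 62.15 tcp [ 0.6361 -0.2194  0.1981] yaw -0.36 tilt [-0.0059 -0.7187] F [-1.  -0.8  0.3] gap 0.0427 q [ 0.04  0.52  1.71 -0.9   1.16  0.53]
  -> (0.637, -0.15, 0.3, -5) shift [  0.02   2.5  -12.07] rot [ 0.802 -0.031  0.077]
```

View pics/w36c.png

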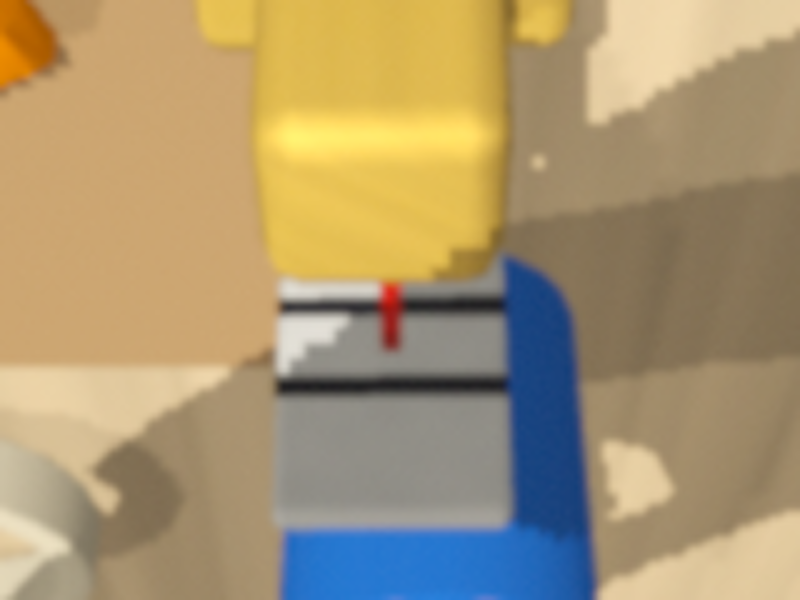

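View pics/s36c.png

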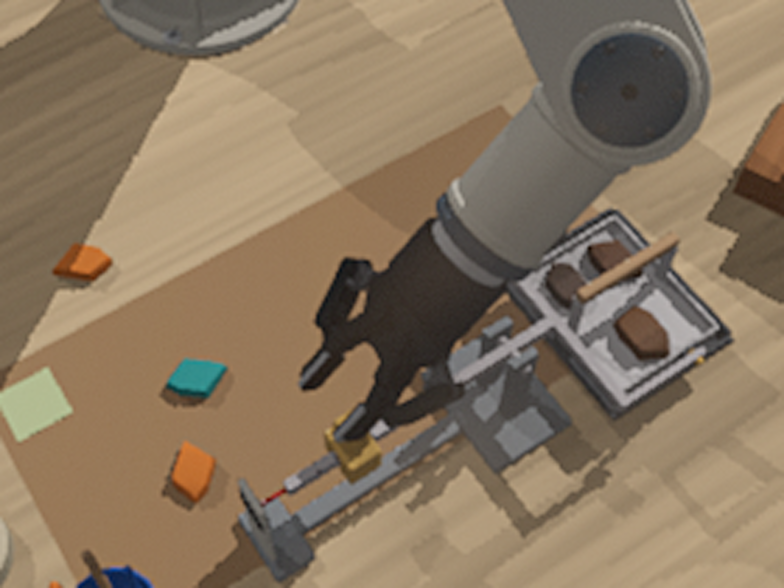

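The beam has stayed level and still for about 5 s with the hand off (tip at 348, marks at 305 and 385). Now tidying up: back to the tray handle.

```bash
python3 -m handwheel '[[0,0.5,-2,0.15,0,0.01,0.4],[0,1,-5,0.3,-0.01,0.02,0.4],[0,1.5,-8,0.45,-0.02,0.03,0.4],[0,2,-10,0.6,-0.03,0.05,0.4],[0,2.5,-12,0.75,-0.03,0.07,0.4],[0,2.5,-12,0.8,-0.03,0.077,0.4],[0,2.5,-12,0.8,-0.03,0.077,0.4],[0,2.5,-12,0.8,-0.03,0.077,0.4]]'; python3 - <<'E'
from h import *
plan((.6325,.06,.24,0.7))
E
```

```text
time_s: 63.25
position: [0.6364, -0.1504, 0.299]
orientation: [0.999, -0.043, -0.0, 0.001]
force: [0.2, 0.5, 0.0]
finger_gap: 0.0514
t 63.25 tcp [ 0.6364 -0.1504  0.299 ] yaw -4.95 tilt [-0.0008 -0.0025] F [0.2 0.5 0. ] gap 0.0514 q [-0.23  0.35  1.49 -0.    1.3  -0.15]
  -> (0.6325, 0.06, 0.24, 0.7) shift [ -2.21 -20.94   5.84] rot [ 0.003  0.001 -0.099]
```

```bash
python3 -m handwheel '[[-0.5,-4,0,0,0,-0.03,0.4],[-1,-9,0,0,0,-0.06,0.4],[-1.6,-15,1,0,0,-0.099,0.4],[-2,-19,3,0,0,-0.099,0.4],[-2.2,-20.9,5,0,0,-0.099,0.4],[-2.2,-20.9,5.8,0,0,-0.099,0.4],[-2.2,-20.9,5.8,0,0,-0.099,0.4],[-2.2,-20.9,5.8,0,0,-0.099,0.4]]'; python3 - <<'E'
from h import *
plan(); snap('wrist','w37')
im=np.load('pics/w37.npz')['im'][60:260,150:400,::-1]; cv2.imwrite('pics/w37c.png',cv2.resize(im,None,fx=3,fy=3,interpolation=cv2.INTER_CUBIC))
E
```

```text
time_s: 64.25
position: [0.6335, 0.0582, 0.2418]
orientation: [1.0, 0.005, 0.001, 0.001]
force: [0.5, 0.0, -0.6]
finger_gap: 0.0512
t 64.25 tcp [0.6335 0.0582 0.2418] yaw 0.62 tilt [ 0.0012 -0.0019] F [ 0.5  0.  -0.6] gap 0.0512 q [ 0.09  0.36  1.6  -0.    1.18  0.08]
```

View pics/w37c.png

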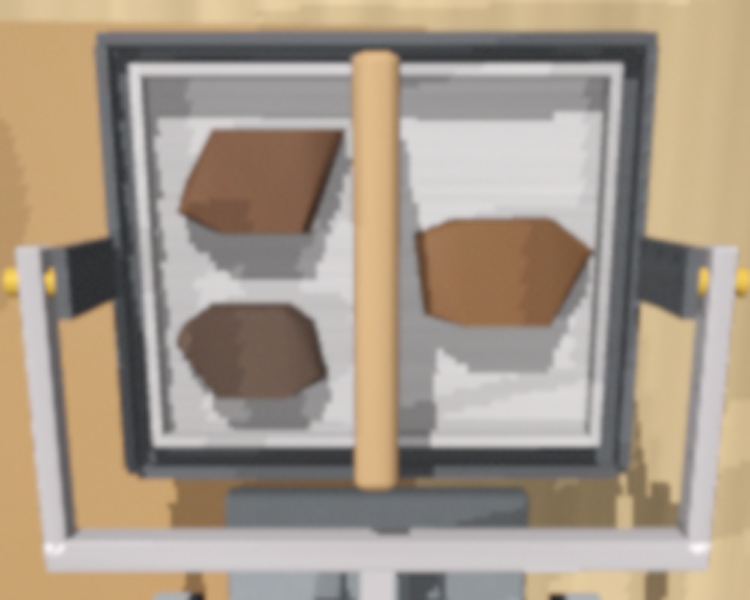

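All three sherds lie flat and the tray is square in the pan, with the handle bar middle at crop (376,270).

```bash
python3 - <<'E'
from h import *
f=lambda x,y:(150+x/3-.33,60+y/3-.33)
for p in [(376,50),(376,270),(376,490)]: print(ray('w37',*f(*p),.122))
plan((.633,.0985,.097,.6))
E
```

```text
[0.6321 0.1581 0.122 ]
[0.6327 0.1051 0.122 ]
[0.6333 0.0454 0.122 ]
t 64.30 tcp [0.6335 0.0583 0.2419] yaw 0.62 tilt [ 0.0015 -0.0017] F [-0.3  0.7  0.1] gap 0.0513 q [ 0.09  0.36  1.6  -0.    1.18  0.08]
  -> (0.633, 0.0985, 0.097, 0.6) shift [-0.03 -4.05 14.49] rot [ 0.002 -0.002  0.   ]
```

```bash
python3 -m handwheel '[[0,-2,1,0,0,0,0.4],[-0.05,-4.25,3,0,0,0,0.4],[-0.05,-4.25,6,0,0,0,0.4],[-0.05,-4.25,9,0,0,0,0.4],[-0.05,-4.25,12,0,0,0,0.4],[-0.05,-4.25,13.8,0,0,0,0.4],[-0.05,-4.25,14.4,0,0,0,0.4],[-0.05,-4.25,14.4,0,0,0,0.4]]' 110; python3 - <<'E'
from h import *
plan(); snap('wrist','w38')
E
```

```text
time_s: 65.3
position: [0.6321, 0.1021, 0.0971]
orientation: [1.0, 0.006, 0.0, 0.001]
force: [0.1, -0.9, -0.4]
finger_gap: 0.0516
t 65.30 tcp [0.6321 0.1021 0.0971] yaw 0.72 tilt [ 0.0004 -0.0015] F [ 0.1 -0.9 -0.4] gap 0.0516 q [ 0.16  0.52  1.7  -0.    0.92  0.15]
```

View pics/w38.png

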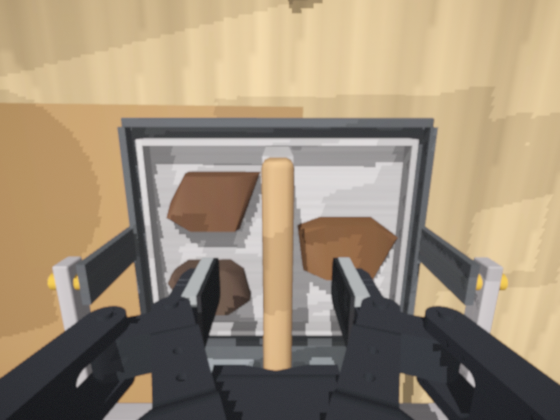

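```bash
python3 -m handwheel '[[0,0.2,0,0,0,0,0.4],[0.05,0.35,0.1,0,0,0,0.4],[0.05,0.35,0.1,0,0,0,0.7],[0.05,0.35,0.1,0,0,0,1],[0.05,0.35,0.1,0,0,0,1],[0.05,0.35,0.1,0,0,0,1],[0.05,0.35,0.1,0,0,0,1],[0.05,0.35,0.1,0,0,0,1]]' 120;  python3 -m handwheel '[[0,0,0,0,0,0,1],[0,0,-0.3,0,0,0,1],[0,0,-0.8,0,0,0,1],[0,0,-1.5,0,0,0,1],[0,0,-2.3,0,0,0,1],[0,0,-3.2,0,0,0,1],[0,0,-4,0,0,0,1],[0,0,-4.5,0,0,0,1]]'; python3 - <<'E'
from h import *
plan(); snap('wrist','w39')
E
```

```text
time_s: 66.35
position: [0.6326, 0.0983, 0.0961]
orientation: [1.0, 0.006, 0.0, 0.001]
force: [0.5, -0.9, 0.0]
finger_gap: 0.01
time_s: 67.35
position: [0.6327, 0.0984, 0.1419]
orientation: [1.0, 0.006, 0.0, 0.001]
force: [-0.4, -0.3, -3.5]
finger_gap: 0.0099
t 67.35 tcp [0.6327 0.0984 0.1419] yaw 0.70 tilt [ 0.0009 -0.0014] F [-0.4 -0.3 -3.5] gap 0.0099 q [ 0.15  0.47  1.67 -0.    1.    0.14]
```

View pics/w39.png

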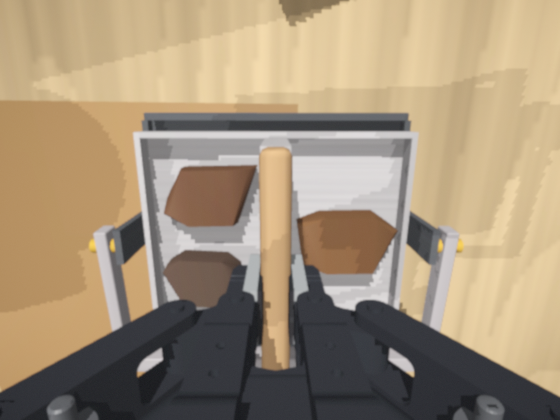

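The loaded tray is up (3.5 N). Carrying it low towards the front of the rack.

```bash
python3 - <<'E'
from h import *
plan((.61,.23,.165,.7),(.4545,.3524,.165,24))
E
python3 -m handwheel '[[0,0,-1,0,0,0,1],[0,-1,-2,0,0,0,1],[0,-3,-2.3,0,0,0,1],[0,-6,-2.3,0,0,0,1],[-0.5,-9,-2.3,0,0,0,1],[-1,-12,-2.3,0,0,0,1],[-2,-13.5,-2.3,0,0,0,1],[-3,-14,-2.3,0,0,0,1]]'; python3 - <<'E'
from h import *
plan((.4545,.3524,.165,24),(.4545,.3524,.09,24))
E
```

```text
t 67.40 tcp [0.6329 0.0984 0.1423] yaw 0.71 tilt [ 0.0015 -0.0014] F [-0.   0.4 -2. ] gap 0.0099 q [ 0.15  0.47  1.67 -0.    1.    0.14]
  -> (0.61, 0.23, 0.165, 0.7) shift [ -2.13 -13.19  -2.29] rot [ 0.001 -0.001  0.   ]
  -> (0.4545, 0.3524, 0.165, 24) shift [-17.53 -25.62  -2.33] rot [ 0.002 -0.001 -0.407]
time_s: 68.4
position: [0.5997, 0.2391, 0.1637]
orientation: [1.0, 0.007, -0.0, 0.001]
force: [-0.5, 1.6, -3.0]
finger_gap: 0.0098
t 68.40 tcp [0.5997 0.2391 0.1637] yaw 0.78 tilt [-0.0001 -0.0018] F [-0.5  1.6 -3. ] gap 0.0098 q [ 0.38  0.45  1.65 -0.    1.05  0.37]
  -> (0.4545, 0.3524, 0.165, 24) shift [-14.37 -11.53  -0.15] rot [ 0.002  0.    -0.405]
  -> (0.4545, 0.3524, 0.09, 24) shift [-14.36 -11.54   7.35] rot [ 0.002  0.    -0.405]
```

```bash
python3 -m handwheel '[[-1,-0.5,0,0,0,-0.02,1],[-3,-2,0,0,0,-0.07,1],[-5.5,-4,0.5,0,0,-0.14,1],[-8,-6,2,0,0,-0.21,1],[-10.5,-8,4,0,0,-0.28,1],[-12.7,-10,5.5,0,0,-0.35,1],[-14.2,-11.3,6.5,0,0,-0.4,1],[-14.4,-11.5,7,0,0,-0.405,1]]'; python3 - <<'E'
from h import *
plan((.4545,.3524,.056,24)); snap('wrist','w40')
E
```

```text
time_s: 69.4
position: [0.4542, 0.3517, 0.0934]
orientation: [0.978, 0.208, -0.0, 0.001]
force: [-0.3, 0.2, -3.1]
finger_gap: 0.0097
t 69.40 tcp [0.4542 0.3517 0.0934] yaw 24.05 tilt [-0.0001 -0.0018] F [-0.3  0.2 -3.1] gap 0.0097 q [ 0.66  0.44  1.85 -0.    0.85  0.24]
  -> (0.4545, 0.3524, 0.056, 24) shift [ 0.06 -0.06  3.74] rot [0.002 0.001 0.001]
```

View pics/w40.png

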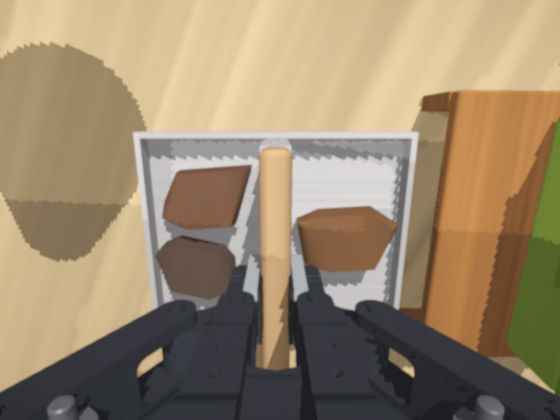

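```bash
python3 -m handwheel '[[0,0,1,0,0,0,1],[0,0,2,0,0,0,1],[0,0,3,0,0,0,1],[0,0,3.5,0,0,0,1],[0,0,3.7,0,0,0,1],[0,0,3.9,0,0,0,1],[0,0,4,0,0,0,1],[0,0,4,0,0,0,1]]'; python3 - <<'E'
from h import *
plan((.512,.378,.0535,24)); snap('wrist','w41')
E
```

```text
time_s: 70.45
position: [0.4555, 0.3511, 0.0538]
orientation: [0.978, 0.207, 0.0, 0.001]
force: [-0.3, -0.3, -3.1]
finger_gap: 0.0097
t 70.45 tcp [0.4555 0.3511 0.0538] yaw 23.91 tilt [ 0.0005 -0.0015] F [-0.3 -0.3 -3.1] gap 0.0097 q [ 0.65  0.5   1.87 -0.    0.77  0.24]
  -> (0.512, 0.378, 0.0535, 24) shift [ 6.26 -0.17  0.03] rot [ 0.002  0.    -0.002]
```

View pics/w41.png

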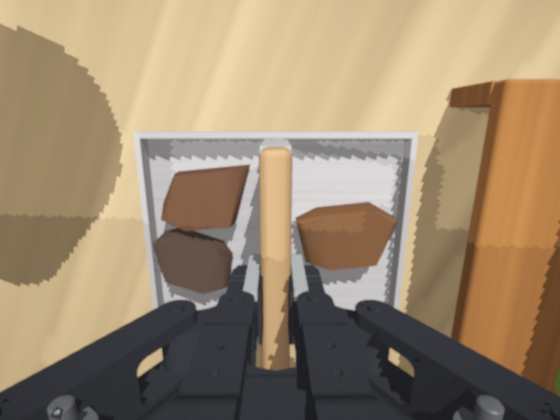

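```bash
python3 -m handwheel '[[0,0,0.05,0,0,0,1],[0,0,0.1,0,0,0,1],[0,0,0.15,0,0,0,1],[0,0,0.2,0,0,0,1],[0,0,0.25,0,0,0,1],[0,0,0.25,0,0,0,1],[0,0,0.25,0,0,0,1],[0,0,0.25,0,0,0,1]]'; python3 - <<'E'
from h import *
plan((.512,.378,.0535,24))
E
```

```text
time_s: 71.5
position: [0.4555, 0.3511, 0.0525]
orientation: [0.978, 0.207, 0.0, 0.001]
force: [-4.5, -3.4, 13.9]
finger_gap: 0.0098
t 71.50 tcp [0.4555 0.3511 0.0525] yaw 23.91 tilt [ 0.0005 -0.0014] F [-4.5 -3.4 13.9] gap 0.0098 q [ 0.65  0.5   1.87 -0.    0.77  0.24]
  -> (0.512, 0.378, 0.0535, 24) shift [ 6.26 -0.17 -0.1 ] rot [ 0.001  0.    -0.002]
```

On the table. Easing off the pressure and sliding home.

```bash
python3 -m handwheel '[[0.2,0,-0.1,0,0,0,1],[1,0,-0.1,0,0,0,1],[1.8,0,-0.1,0,0,0,1],[2.6,-0.05,-0.1,0,0,0,1],[3.4,-0.1,-0.1,0,0,0,1],[4.2,-0.1,-0.1,0,0,0,1],[5,-0.15,-0.1,0,0,0,1],[5.5,-0.15,-0.1,0,0,0,1]]'; python3 - <<'E'
from h import *
plan((.512,.378,.0535,24)); snap('wrist','w42')
E
```

```text
time_s: 72.5
position: [0.5046, 0.3745, 0.0525]
orientation: [0.978, 0.207, -0.001, 0.001]
force: [-8.8, -3.9, 10.7]
finger_gap: 0.0099
t 72.50 tcp [0.5046 0.3745 0.0525] yaw 23.90 tilt [-0.0015 -0.0025] F [-8.8 -3.9 10.7] gap 0.0099 q [ 0.64  0.57  1.75 -0.    0.83  0.22]
  -> (0.512, 0.378, 0.0535, 24) shift [ 0.82 -0.02 -0.1 ] rot [ 0.002  0.002 -0.002]
```

View pics/w42.png

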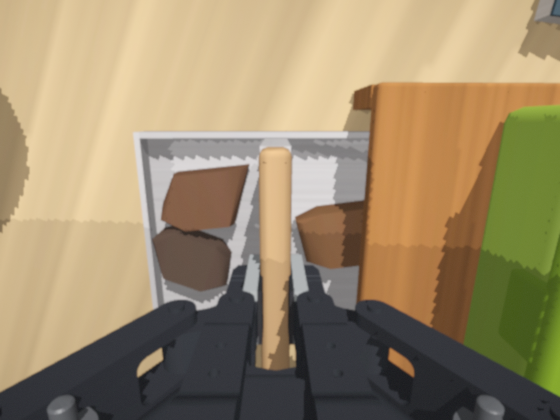

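```bash
python3 -m handwheel '[[0,0,-0.1,0,0,0,1],[0.2,0,-0.1,0,0,0,1],[0.4,0,-0.1,0,0,0,1],[0.5,0,-0.1,0,0,0,1],[0.6,0,-0.1,0,0,0,1],[0.6,0,-0.1,0,0,0,1],[0.6,0,-0.1,0,0,0,1],[0.6,0,-0.1,0,0,0,1]]';python3 -m handwheel '[[0.1,0,0,0,0,0,1],[0.2,0,0,0,0,0,1],[0.3,0,0,0,0,0,1],[0.3,0,0,0,0,0,1],[0.3,0,0,0,0,0,1],[0.3,0,0,0,0,0,1],[0.3,0,0,0,0,0,1],[0.3,0,0,0,0,0,1]]'; python3 - <<'E'
from h import *
plan((.512,.378,.0535,24))
E
```

```text
time_s: 73.55
position: [0.5105, 0.3771, 0.0531]
orientation: [0.978, 0.207, -0.0, 0.001]
force: [-0.1, 0.1, -2.8]
finger_gap: 0.0097
time_s: 74.55
position: [0.5133, 0.3783, 0.0531]
orientation: [0.978, 0.207, -0.0, 0.001]
force: [0.3, 0.5, -2.8]
finger_gap: 0.0099
t 74.55 tcp [0.5133 0.3783 0.0531] yaw 23.91 tilt [ 0.0003 -0.0016] F [ 0.3  0.5 -2.8] gap 0.0099 q [ 0.63  0.58  1.73 -0.    0.84  0.22]
  -> (0.512, 0.378, 0.0535, 24) shift [-0.13 -0.02 -0.04] rot [ 0.002  0.    -0.002]
```

```bash
python3 -m handwheel '[[0.1,0,0,0,0,0,1],[0.2,0,0,0,0,0,1],[0.3,0,0,0,0,0,1],[0.3,0,0,0,0,0,1],[0.3,0,0,0,0,0,1],[0.3,0,0,0,0,0,1],[0.3,0,0,0,0,0,1],[0.3,0,0,0,0,0,1]]';python3 - <<'E'
from h import *
plan()
E
```

```text
time_s: 75.55
position: [0.516, 0.3795, 0.0531]
orientation: [0.978, 0.207, -0.0, 0.001]
force: [-0.5, -0.7, -2.3]
finger_gap: 0.0099
t 75.55 tcp [0.516  0.3795 0.0531] yaw 23.91 tilt [ 0.0002 -0.0017] F [-0.5 -0.7 -2.3] gap 0.0099 q [ 0.63  0.58  1.72 -0.    0.84  0.22]
```

```bash
python3 -m handwheel '[[0.1,0,0,0,0,0,1],[0.2,0,0,0,0,0,1],[0.2,0,0,0,0,0,1],[0.2,0,0,0,0,0,1],[0.2,0,0,0,0,0,1],[0.2,0,0,0,0,0,1],[0.2,0,0,0,0,0,1],[0.2,0,0,0,0,0,1]]';python3 - <<'E'
from h import *
plan(); snap('wrist','w43')
E
```

```text
time_s: 76.55
position: [0.5163, 0.3797, 0.0529]
orientation: [0.978, 0.207, -0.002, 0.001]
force: [-7.0, -3.0, 2.2]
finger_gap: 0.01
t 76.55 tcp [0.5163 0.3797 0.0529] yaw 23.89 tilt [-0.0027 -0.0032] F [-7.  -3.   2.2] gap 0.0100 q [ 0.63  0.58  1.72 -0.    0.85  0.22]
```

View pics/w43.png

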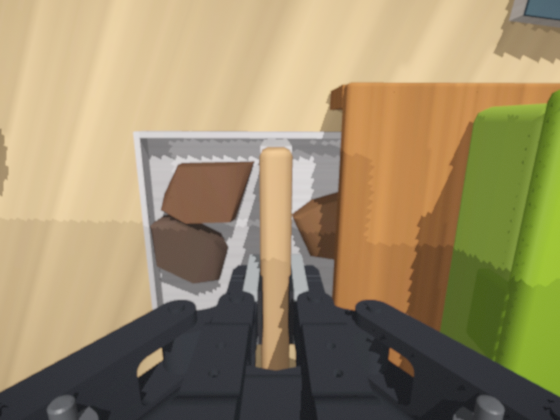

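It has met the back wall: the tool stopped at 0.5163 with about 7.6 N. Settle it down, release and rise.

```bash
python3 -m handwheel '[[0.05,0,0.1,0,0,0,1],[0.05,0,0.15,0,0,0,1],[0.05,0,0.15,0,0,0,1],[0,0,0.1,0,0,0,1],[0,0,0.1,0,0,0,0.5],[0,0,0.1,0,0,0,0.4],[0,0,0.1,0,0,0,0.4],[0,0,0.1,0,0,0,0.4]]';python3 -m handwheel '[[0,0,-1,0,0,0,0.4],[0,0,-3,0,0,0,0.4],[0,0,-6,0,0,0,0.4],[0,0,-10,0,0,0,0.4],[0,0,-14,0,0,0,0.4],[0,4,-17,0,0,0,0.4],[0,6,-17,0,0,0,0.4],[0,6,-17,0,0,0,0.4]]'; python3 - <<'E'
from h import *
plan(); snap('wrist','w44')
E
```

```text
time_s: 77.6
position: [0.5181, 0.3805, 0.0522]
orientation: [0.978, 0.207, 0.0, 0.001]
force: [0.3, 0.2, -0.4]
finger_gap: 0.0513
time_s: 78.6
position: [0.5424, 0.3246, 0.2226]
orientation: [0.979, 0.206, 0.0, 0.001]
force: [-0.7, -0.1, -0.3]
finger_gap: 0.0513
t 78.60 tcp [0.5424 0.3246 0.2226] yaw 23.79 tilt [ 0.0006 -0.0014] F [-0.7 -0.1 -0.3] gap 0.0513 q [ 0.54  0.37  1.63 -0.    1.14  0.12]
```

View pics/w44.png

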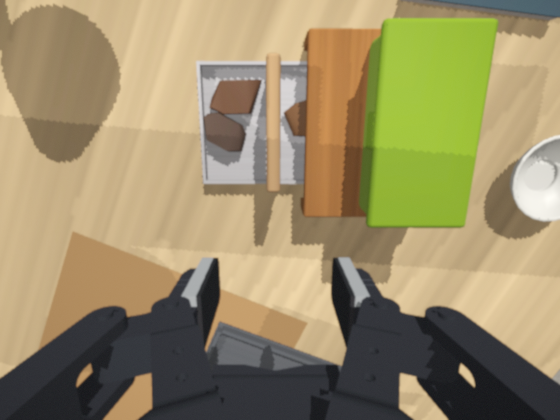

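```bash
python3 - <<'E'
from h import *
d=np.load('pics/w44.npz')['im'][:,:,::-1]
cv2.imwrite('pics/w44c.png',cv2.resize(d[15:235,180:400],None,fx=3.5,fy=2.7,interpolation=cv2.INTER_CUBIC))
a=ray('w44',198,63,.015);b=ray('w44',204,184,.015);c=ray('w44',308,29,.046);e=ray('w44',304,215,.046)
x=np.array([np.cos(np.radians(24)),np.sin(np.radians(24)),0])
print(a,b,c,e); print('front->lip mm',((c+e)/2-(a+b)/2)@x*1000,'front len',np.linalg.norm(a-b)); 
for v in (a-b,c-e): print(np.degrees(np.arctan2(v[1],v[0]))-90)
E
```

```text
[0.4246 0.4062 0.015 ] [0.4714 0.2969 0.015 ] [0.5099 0.4681 0.046 ] [0.5775 0.3158 0.046 ]
front->lip mm 103.85846067665933 front len 0.11889798147992255
23.179607925878983
23.934558549875447
```

View pics/w44c.png

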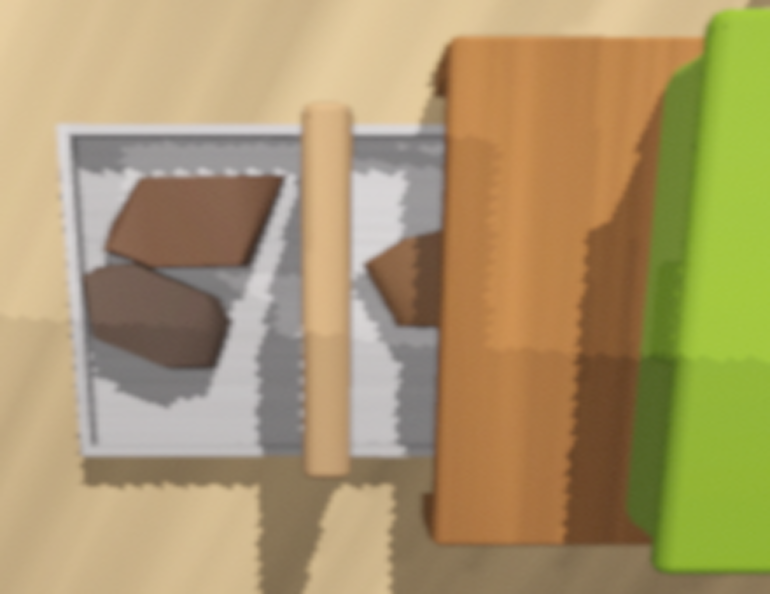

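Tray is fully home, measured about 46 mm under the lip and against the wall, with all three sherds in it. Next, run the poise back to its inner end.

```bash
python3 - <<'E'
from h import *
plan((.60,.05,.25,-50),(.637,-.19,.205,-89.3))
E
```

```text
t 78.65 tcp [0.5419 0.3252 0.2219] yaw 23.83 tilt [-0.0005 -0.0016] F [-0.1  0.4 -0.5] gap 0.0514 q [ 0.54  0.37  1.63 -0.    1.14  0.12]
  -> (0.6, 0.05, 0.25, -50) shift [-5.8  27.53 -2.76] rot [0.002 0.    1.289]
  -> (0.637, -0.19, 0.205, -89.3) shift [-12.11  50.97   1.77] rot [ 2.000e-03 -1.000e-03  1.974e+00]
```

```bash
python3 -m handwheel '[[-1,4,-2,0,0,0.17,0.4],[-2,8,-3,0,0,0.34,0.4],[-3,12.5,-3,0,0,0.51,0.4],[-4,17,-3,0,0,0.68,0.4],[-4.5,21,-3,0,0,0.85,0.4],[-5.2,25,-3,0,0,1.02,0.4],[-6,29,-3,0,0,1.19,0.4],[-7,33,-3,0,0,1.36,0.4]]'; python3 - <<'E'
from h import *
plan((.637,-.19,.205,-89.3))
E
```

```text
time_s: 79.65
position: [0.6117, -0.0044, 0.2516]
orientation: [0.89, -0.456, -0.0, 0.001]
force: [1.0, 1.3, 1.1]
finger_gap: 0.0516
t 79.65 tcp [ 0.6117 -0.0044  0.2516] yaw -54.30 tilt [-0.0015 -0.001 ] F [1.  1.3 1.1] gap 0.0516 q [-0.01  0.32  1.64 -0.    1.19  0.94]
  -> (0.637, -0.19, 0.205, -89.3) shift [16.54  8.77  4.67] rot [ 0.002 -0.001  0.611]
```

```bash
python3 -m handwheel '[[4,2,1,0,0,0.16,0.4],[8,4.2,2,0,0,0.32,0.4],[12,6.4,3,0,0,0.48,0.4],[15.5,8.2,4,0,0,0.611,0.4],[16.5,8.8,4.7,0,0,0.611,0.4],[16.5,8.8,4.7,0,0,0.611,0.4],[16.5,8.8,4.7,0,0,0.611,0.4],[16.5,8.8,4.7,0,0,0.611,0.4]]'; python3 - <<'E'
from h import *
snap('wrist','w45'); plan((.637,-.194,.122,-89.3))
E
```

```text
time_s: 80.65
position: [0.6379, -0.1883, 0.2065]
orientation: [0.714, -0.7, 0.001, 0.0]
force: [0.3, 0.8, 0.7]
finger_gap: 0.0513
t 80.70 tcp [ 0.6379 -0.1884  0.2066] yaw -88.93 tilt [ 0.001  -0.0016] F [ 0.6 -0.  -0.7] gap 0.0515 q [-0.29  0.44  1.57 -0.    1.14  1.26]
  -> (0.637, -0.194, 0.122, -89.3) shift [0.54 0.11 8.46] rot [-0.001 -0.002  0.007]
```

View pics/w45.png

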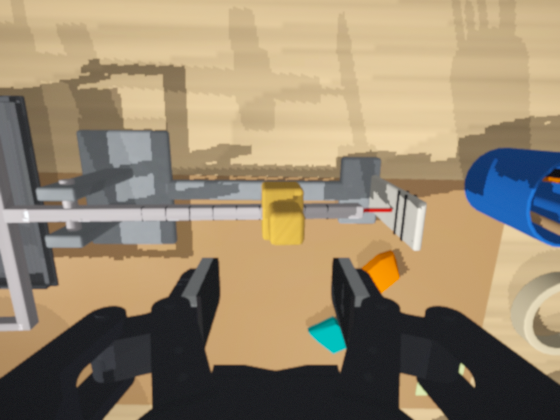

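```bash
python3 -m handwheel '[[0.55,0.1,2,0,0,0.007,0.4],[0.55,0.1,4,0,0,0.007,0.4],[0.55,0.1,6,0,0,0.007,0.4],[0.55,0.1,7.5,0,0,0.007,0.5],[0.55,0.1,8.4,0,0,0.007,0.5],[0.55,0.1,8.4,0,0,0.007,0.65],[0.55,0.1,8.4,0,0,0.007,0.65],[0.55,0.1,8.4,0,0,0.007,0.65]]' 20; python3 - <<'E'
from h import *
snap('wrist','w46'); plan((.6362,-.075,.122,-89.3))
E
```

```text
time_s: 81.7
position: [0.6372, -0.1953, 0.1229]
orientation: [0.711, -0.704, 0.001, 0.0]
force: [0.9, 0.3, 0.3]
finger_gap: 0.0299
t 81.75 tcp [ 0.6372 -0.1953  0.1228] yaw -89.42 tilt [ 0.0015 -0.0019] F [ 1.1  0.3 -0.3] gap 0.0299 q [-0.3   0.52  1.63 -0.    0.99  1.26]
  -> (0.6362, -0.075, 0.122, -89.3) shift [-12.03  -0.02   0.06] rot [-0.001 -0.002 -0.002]
```

View pics/w46.png

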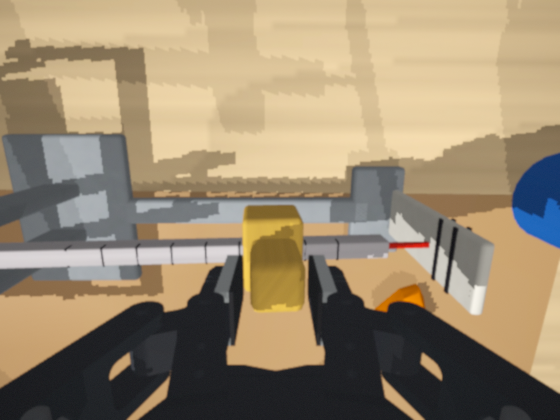

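Knob is caged. Dragging inward.

```bash
python3 -m handwheel '[[-0.4,0,0,0,0,0,0.65],[-1.2,0,0,0,0,0,0.65],[-2.4,0,0,0,0,0,0.65],[-3.6,0,0,0,0,0,0.65],[-4.8,0,0,0,0,0,0.65],[-6,0,0,0,0,0,0.65],[-7.2,0,0,0,0,0,0.65],[-8.2,0,0,0,0,0,0.65]]';  python3 -m handwheel '[[-0.6,0,0,0,0,0,0.65],[-1.2,0,0,0,0,0,0.65],[-1.8,0,0,0,0,0,0.65],[-2.4,0,0,0,0,0,0.65],[-3,0,0,0,0,0,0.65],[-3.2,0,0,0,0,0,0.65],[-3.3,0,0,0,0,0,0.65],[-3.3,0,0,0,0,0,0.65]]'; python3 - <<'E'
from h import *
snap('wrist','w47'); plan()
E
```

```text
time_s: 82.75
position: [0.6359, -0.1123, 0.1219]
orientation: [0.711, -0.703, 0.001, 0.0]
force: [-0.2, -1.9, 1.6]
finger_gap: 0.0296
time_s: 83.75
position: [0.6355, -0.08, 0.1217]
orientation: [0.711, -0.704, 0.0, 0.0]
force: [-0.6, -0.4, -0.6]
finger_gap: 0.0294
t 83.80 tcp [ 0.6355 -0.0801  0.1218] yaw -89.43 tilt [ 0.0001 -0.0013] F [0.2 1.1 0.2] gap 0.0296 q [-0.13  0.49  1.69 -0.    0.96  1.43]
```

View pics/w47.png

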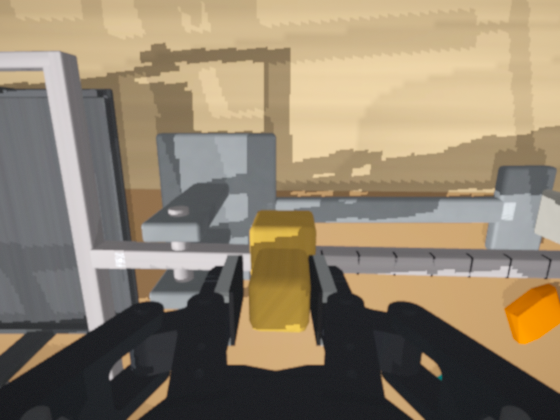

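```bash
python3 -m handwheel '[[-0.1,0,0,0,0,0,0.65],[-0.2,0,0,0,0,0,0.65],[-0.3,0,0,0,0,0,0.65],[-0.4,0,0,0,0,0,0.65],[-0.5,0,0,0,0,0,0.65],[-0.5,0,0,0,0,0,0.65],[-0.5,0,0,0,0,0,0.65],[-0.5,0,0,0,0,0,0.65]]'; python3 -m handwheel '[[-0.05,0,0,0,0,0,0.65],[-0.1,0,0,0,0,0,0.65],[-0.15,0,0,0,0,0,0.65],[-0.2,0,0,0,0,0,0.65],[-0.25,0,0,0,0,0,0.65],[-0.25,0,0,0,0,0,0.65],[-0.25,0,0,0,0,0,0.65],[-0.25,0,0,0,0,0,0.65]]'
```

```text
time_s: 84.8
position: [0.6357, -0.075, 0.122]
orientation: [0.711, -0.704, 0.001, 0.0]
force: [1.1, -0.9, 0.3]
finger_gap: 0.0298
time_s: 85.8
position: [0.6355, -0.0726, 0.1219]
orientation: [0.711, -0.704, 0.001, 0.0]
force: [0.7, -0.5, 0.6]
finger_gap: 0.0298
```

```bash
python3 -m handwheel '[[-0.05,0,0,0,0,0,0.65],[-0.1,0,0,0,0,0,0.65],[-0.15,0,0,0,0,0,0.65],[-0.2,0,0,0,0,0,0.65],[-0.2,0,0,0,0,0,0.65],[-0.2,0,0,0,0,0,0.65],[-0.2,0,0,0,0,0,0.65],[-0.2,0,0,0,0,0,0.65]]'; python3 -m handwheel '[[-0.05,0,0,0,0,0,0.65],[-0.1,0,0,0,0,0,0.65],[-0.1,0,0,0,0,0,0.65],[-0.1,0,0,0,0,0,0.65],[-0.1,0,0,0,0,0,0.65],[-0.1,0,0,0,0,0,0.65],[-0.1,0,0,0,0,0,0.65],[-0.1,0,0,0,0,0,0.65]]'
```

```text
time_s: 86.8
position: [0.6355, -0.0706, 0.1219]
orientation: [0.711, -0.704, 0.001, 0.0]
force: [0.8, 0.1, -0.3]
finger_gap: 0.0299
time_s: 87.8
position: [0.6355, -0.0696, 0.1218]
orientation: [0.711, -0.704, 0.001, 0.0]
force: [-0.5, -0.0, -1.0]
finger_gap: 0.03
```

```bash
python3 - <<'E'
from h import *
snap('wrist','w48'); plan()
im=np.load('pics/w48.npz')['im'][180:340,130:430,::-1]; cv2.imwrite('pics/w48c.png',cv2.resize(im,None,fx=2.6,fy=2.6,interpolation=cv2.INTER_CUBIC))
E
```

```text
t 87.85 tcp [ 0.6355 -0.0697  0.1219] yaw -89.42 tilt [ 0.0002 -0.0016] F [-0.3 -0.6 -1. ] gap 0.0301 q [-0.11  0.49  1.69 -0.    0.96  1.45]
```

View pics/w48c.png

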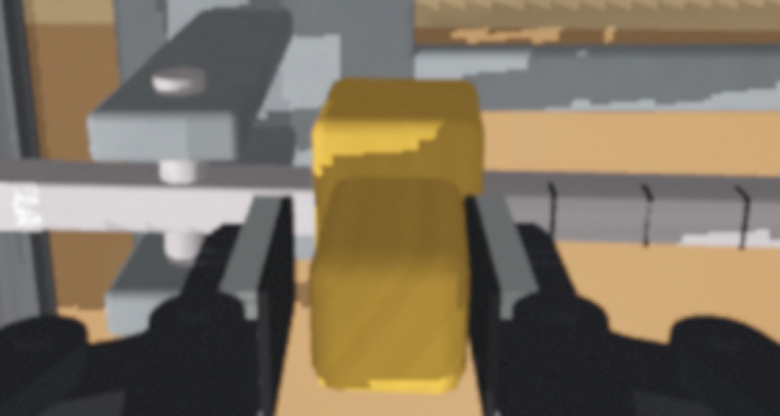

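```bash
python3 -m handwheel '[[-0.05,0,0,0,0,0,0.65],[-0.1,0,0,0,0,0,0.65],[-0.15,0,0,0,0,0,0.65],[-0.2,0,0,0,0,0,0.65],[-0.2,0,0,0,0,0,0.65],[-0.2,0,0,0,0,0,0.65],[-0.2,0,0,0,0,0,0.65],[-0.2,0,0,0,0,0,0.65]]'; python3 -m handwheel '[[-0.05,0,0,0,0,0,0.65],[-0.1,0,0,0,0,0,0.65],[-0.15,0,0,0,0,0,0.65],[-0.2,0,0,0,0,0,0.65],[-0.2,0,0,0,0,0,0.65],[-0.2,0,0,0,0,0,0.65],[-0.2,0,0,0,0,0,0.65],[-0.2,0,0,0,0,0,0.65]]'; python3 - <<'E'
from h import *
snap('wrist','w49'); plan()
im=np.load('pics/w49.npz')['im'][180:340,130:430,::-1]; cv2.imwrite('pics/w49c.png',cv2.resize(im,None,fx=2.6,fy=2.6,interpolation=cv2.INTER_CUBIC))
E
```

```text
time_s: 88.85
position: [0.6355, -0.0676, 0.1219]
orientation: [0.711, -0.704, 0.001, 0.0]
force: [0.2, 0.5, -0.5]
finger_gap: 0.0298
time_s: 89.85
position: [0.6355, -0.0661, 0.1219]
orientation: [0.711, -0.704, 0.001, 0.001]
force: [-0.0, -4.7, -1.1]
finger_gap: 0.0295
t 89.90 tcp [ 0.6355 -0.0661  0.1219] yaw -89.42 tilt [ 0.0004 -0.0021] F [-0.7 -5.6 -1. ] gap 0.0298 q [-0.1   0.49  1.69 -0.    0.96  1.46]
```

View pics/w49c.png

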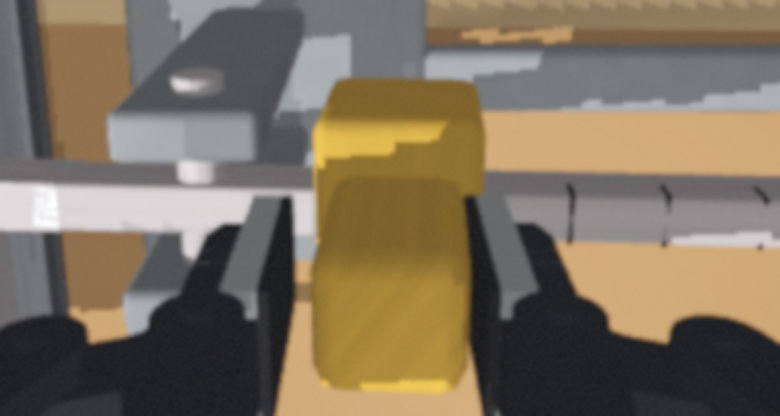

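Fy = -5 N means the inner stop has been reached. One more 1 mm to be sure, then back off, open and rise.

```bash
python3 -m handwheel '[[-0.05,0,0,0,0,0,0.65],[-0.1,0,0,0,0,0,0.65],[-0.1,0,0,0,0,0,0.65],[-0.1,0,0,0,0,0,0.65],[-0.1,0,0,0,0,0,0.65],[-0.1,0,0,0,0,0,0.65],[-0.1,0,0,0,0,0,0.65],[-0.1,0,0,0,0,0,0.65]]'; python3 -m handwheel '[[0.2,0,0,0,0,0,0.65],[0.3,0,0,0,0,0,0.6],[0.3,0,0,0,0,0,0.5],[0.3,0,-1,0,0,0,0.5],[0.3,0,-3,0,0,0,0.5],[0.3,0,-7,0,0,0,0.5],[0.3,0,-11,0,0,0,0.5],[0.3,0,-13,0,0,0,0.5]]'; python3 - <<'E'
from h import *
snap('wrist','w50'); plan((.45,0,.35,-89))
E
```

```text
time_s: 90.9
position: [0.6355, -0.0659, 0.1219]
orientation: [0.711, -0.703, 0.001, 0.001]
force: [-1.1, -8.9, -0.8]
finger_gap: 0.0297
time_s: 91.9
position: [0.6367, -0.0675, 0.2564]
orientation: [0.711, -0.704, 0.003, -0.001]
force: [-0.5, -0.3, -0.1]
finger_gap: 0.0428
t 91.95 tcp [ 0.6375 -0.0676  0.2583] yaw -89.42 tilt [ 0.0076 -0.0022] F [1.  0.9 2.8] gap 0.0425 q [-0.11  0.35  1.57 -0.    1.21  1.45]
  -> (0.45, 0, 0.35, -89) shift [-6.93 18.61 -9.32] rot [-0.008 -0.002 -0.007]
```

View pics/w50.png

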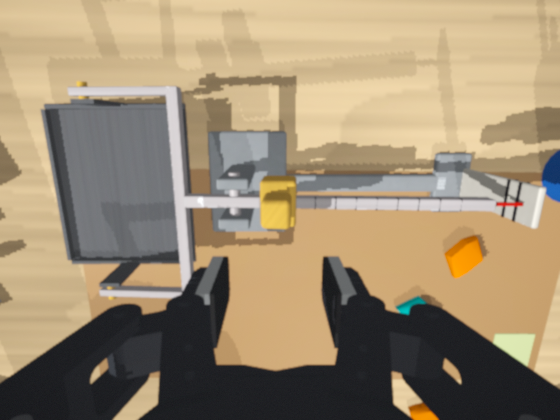

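The poise is at its inner end and the pan is empty. I'll retreat and take final check pictures.

```bash
python3 -m handwheel '[[0,2,-4,0,0,0,0.5],[0,6,-6,0,0,0,0.5],[0,11,-8,0,0,0,0.5],[-1,16,-9,0,0,0,0.5],[-1,20,-9,0,0,0,0.5],[-1,22,-9,0,0,0,0.5],[-1,22,-9,0,0,0,0.5],[-1,22,-9,0,0,0,0.5]]'; python3 -m handwheel '[[0,0,0,0,0,0,0.5],[0,0,0,0,0,0,0.5],[0,0,0,0,0,0,0.5],[0,0,0,0,0,0,0.5],[0,0,0,0,0,0,0.5],[0,0,0,0,0,0,0.5],[0,0,0,0,0,0,0.5],[0,0,0,0,0,0,0.5]]'; python3 - <<'E'
from h import *
plan(); snap('top','t51'); snap('scene','s51')
im=np.load('pics/s51.npz')['im'][90:360,70:500,::-1]; cv2.imwrite('pics/s51c.png',cv2.resize(im,None,fx=1.85,fy=1.85,interpolation=cv2.INTER_CUBIC))
a=np.load('pics/top0.npz')['im'].astype(int);b=np.load('pics/t51.npz')['im'][:,:,::-1]
cv2.imwrite('pics/t51c.png',cv2.resize(b[100:300,80:440],None,fx=2.2,fy=2.2,interpolation=cv2.INTER_CUBIC))
E
```

```text
time_s: 92.95
position: [0.4165, -0.0597, 0.342]
orientation: [0.711, -0.704, 0.001, 0.0]
force: [0.1, 1.2, 0.0]
finger_gap: 0.0424
time_s: 93.95
position: [0.4153, -0.0596, 0.3418]
orientation: [0.711, -0.704, 0.001, 0.0]
force: [0.4, 0.4, -0.2]
finger_gap: 0.0427
t 93.95 tcp [ 0.4153 -0.0596  0.3418] yaw -89.42 tilt [ 0.0004 -0.0016] F [ 0.4  0.4 -0.2] gap 0.0427 q [-0.14 -0.08  1.9  -0.    1.33  1.42]
```

View pics/s51c.png

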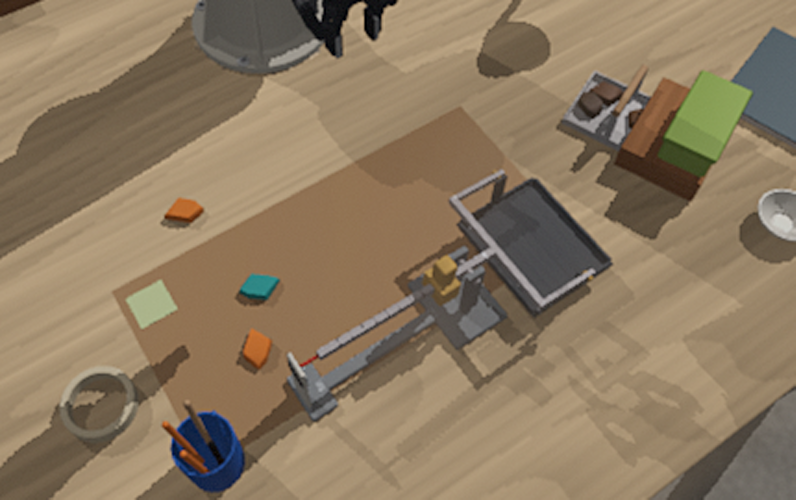

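View pics/t51c.png

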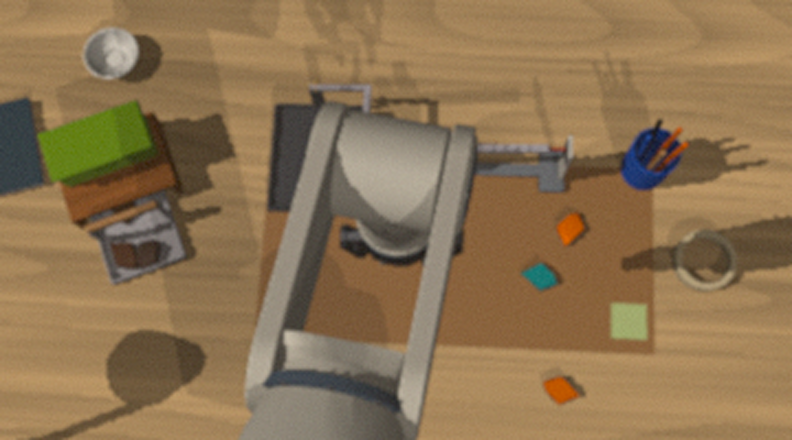

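Tray is home with its three sherds, no brown sherd is left on the table, and the poise is at its inner end. Pot, tape and decoys are where they were. Handing in.

```bash
python3 -c "
from h import *
print(ticket.hand_in()); plan()"
```

```text
the job is handed in; nothing more can be done
None
the job is handed in; nothing more can be done
```

The weighing job is done and handed in at about 94 s on the robot's clock. `hand_in()` reported no verdict.

- **Tray and sherds:** I slid the tray out from under the lip and set it square in the pan. The three brown sherds found on the table went into it; the orange and turquoise decoys were left alone.
- **Level beam:** I ran the poise out in steps until the beam levelled. The tip stayed mid-way between the marks for about 5 s with the hand off (tip end at crop row 348, marks at 305 and 385), which I put between -0.005 and 0 rad.
- **Tidying up:** The tray with all three sherds went back on the table and was pushed against the rack's back wall, where it met about 7.6 N. I pushed the poise inward to its stop, where it met about 9 N. The last pictures showed the pen pot and tape in their original places, the pan empty, and no brown sherds left on the table.

**Disagreements:**
- **Level readings:** Partway through setting the poise, the steep wrist view put the beam nearer level than the view along the beam did. I trusted the view along the beam and corrected the poise another 3.7 mm.
- **Tray home:** The tray ended about 6 mm further in than I estimated from the pictures (104 mm of it visible in front of the lip, 110 expected). I relied on the wall contact.

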